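# Put the sampler battery packs on charge

## Task

Put every battery pack in the transport tray on charge: slide the charging cabinet's main switch off before you open it, swing its door up and over towards you until it lies back on its stop, push each pack down into a bay of its own until the clips hold it fully home, and slide on the small switch in front of each loaded bay, leaving that of an empty bay off. Then push the door back until it is shut and slide the main switch on again; it must never be on while the door is open, and everything else on the bench stays where it is.

Things in the scene. Friction and masses are not known exactly. Their poses are not given: they have to be found in the camera images.
- cabinet: Light grey charging cabinet with a sloping top. Origin on the bench under its middle; x to its back (away from the robot), y to its left, z up. 162 mm deep (x -0.094 to 0.068), 206 mm wide; cheeks 66 mm high in front, 126 mm at the back. Inside, a grey deck 50 mm above the bench with three bays. A console 54 mm wide with the main switch is joined to its right (-y) side, 64.5 mm high.
- door (a joint): The cabinet's clear door in a grey frame, hinged along its lower front edge: 0 = shut (lying at 20 degrees over the bays); grows as its back edge is lifted and swung over to the robot. Upright at 1.22 rad; beyond that it falls open to its stop at 1.92 rad, its edge 0.20 m above the bench; below that it falls shut. Damped; 0.28 kg, 170 mm hinge to edge, 212 mm wide, 6 mm thick.
- door_knob (a point): Middle of the head of the door's steel knob, a round head 22 mm across and 23 mm high on a thin stem, standing square off the door's outer face; this point is 26 mm off that face, 18 mm from the free edge, mid-way across (on top near the back when shut). It moves with the door on an arc of 0.155 m about the hinge and can be held by its sides, along the cabinet's y.
- door_hinge (a point): Middle of the door's hinge line, which runs along the cabinet's y; its axes are the cabinet's.
- main_switch (a joint): Main flush slide switch on the console: 0 = off (ridge nearer the cabinet's front), 0.012 m = on (slid to the cabinet's +x, the end with a white dot; as it starts). A detent holds it at both ends: about 4.5 N takes it over the middle, then it jumps to the end; it goes no further.
- main_switch_ridge (a point): Top middle of the main switch's ridge, 6 mm above the console's top (70.5 mm above the bench); it moves with the switch. The ridge is 5 mm thick along the cabinet's x, 18 mm wide along y; the console's top is free for 30 mm before and behind it. The cheek of the case, 27 mm to its left (+y), is about 30 mm higher there.
- bay1_switch (a joint): Bay 1's flush slide switch: 0 = off (ridge nearer the cabinet's front; as it starts), 0.010 m = on (slid to the cabinet's +x, the end with a white dot). A detent holds it at both ends: about 4.5 N takes it over the middle, then it jumps to the end; it goes no further.
- bay1_switch_ridge (a point): Top middle of the ridge of bay 1's switch, 6 mm above the deck (56 mm above the bench); it moves with the switch. The ridge, 5 mm thick (cabinet's x) and 16 mm wide (y), is all that stands up. When off, the deck is free for 32 mm from it to the front lip, which is 18 mm higher than the deck; when on, the bay's front clip begins 9 mm beyond it.
- bay1_seat (a point): Where a pack's middle is when fully home in bay 1 (left), 52.5 mm above the bench; axes are the cabinet's. The bay is a pocket 30 mm deep below the deck, with 1.7 mm of play and a chamfered mouth, for a pack standing with its 60 mm length along the cabinet's x (either way round), and a sprung clip at each end. Bays are 54 mm apart.
- bay2_switch (a joint): Bay 2's flush slide switch: 0 = off (ridge nearer the cabinet's front; as it starts), 0.010 m = on (slid to the cabinet's +x, the end with a white dot). A detent holds it at both ends: about 4.5 N takes it over the middle, then it jumps to the end; it goes no further.
- bay2_switch_ridge (a point): Top middle of the ridge of bay 2's switch, 6 mm above the deck (56 mm above the bench); it moves with the switch. The ridge, 5 mm thick (cabinet's x) and 16 mm wide (y), is all that stands up. When off, the deck is free for 32 mm from it to the front lip, which is 18 mm higher than the deck; when on, the bay's front clip begins 9 mm beyond it.
- bay2_seat (a point): Where a pack's middle is when fully home in bay 2 (middle), 52.5 mm above the bench; axes are the cabinet's. The bay is a pocket 30 mm deep below the deck, with 1.7 mm of play and a chamfered mouth, for a pack standing with its 60 mm length along the cabinet's x (either way round), and a sprung clip at each end. Bays are 54 mm apart.
- bay3_switch (a joint): Bay 3's flush slide switch: 0 = off (ridge nearer the cabinet's front; as it starts), 0.010 m = on (slid to the cabinet's +x, the end with a white dot). A detent holds it at both ends: about 4.5 N takes it over the middle, then it jumps to the end; it goes no further.
- bay3_switch_ridge (a point): Top middle of the ridge of bay 3's switch, 6 mm above the deck (56 mm above the bench); it moves with the switch. The ridge, 5 mm thick (cabinet's x) and 16 mm wide (y), is all that stands up. When off, the deck is free for 32 mm from it to the front lip, which is 18 mm higher than the deck; when on, the bay's front clip begins 9 mm beyond it.
- bay3_seat (a point): Where a pack's middle is when fully home in bay 3 (right), 52.5 mm above the bench; axes are the cabinet's. The bay is a pocket 30 mm deep below the deck, with 1.7 mm of play and a chamfered mouth, for a pack standing with its 60 mm length along the cabinet's x (either way round), and a sprung clip at each end. Bays are 54 mm apart.
- pack_1_mid (a point): Middle of a battery pack, a grey case with a black ribbed top: 60 mm long (its x), 22 mm thick (its y), 65 mm high, about 0.15 kg, standing in a tray pocket. All alike. Clips snap into a notch in each end when it is home. Pushing it down between them takes about 9 N, from 41 mm above home on; let go part-way it may stick. Home, 35 mm stands out of the deck. Some are absent (None).
- pack_2_mid (a point): Middle of a battery pack, a grey case with a black ribbed top: 60 mm long (its x), 22 mm thick (its y), 65 mm high, about 0.15 kg, standing in a tray pocket. All alike. Clips snap into a notch in each end when it is home. Pushing it down between them takes about 9 N, from 41 mm above home on; let go part-way it may stick. Home, 35 mm stands out of the deck. Some are absent (None).
- pack_3_mid (a point): Middle of a battery pack, a grey case with a black ribbed top: 60 mm long (its x), 22 mm thick (its y), 65 mm high, about 0.15 kg, standing in a tray pocket. All alike. Clips snap into a notch in each end when it is home. Pushing it down between them takes about 9 N, from 41 mm above home on; let go part-way it may stick. Home, 35 mm stands out of the deck. Some are absent (None).
- tray: White plastic transport tray lying loose on the bench, 176 x 86 x 30 mm, 0.7 kg; origin at the middle of its underside, x along its length. Three pockets in a row 58 mm apart, 24 mm deep (floor 6 mm above the bench), with 2.5 mm of play round a pack; packs stand in some of them, their 60 mm length across the tray, 41 mm out of it. It may stay where it is.
- crucible: White porcelain crucible, 37 mm across, 28 mm high; origin at its foot. Not part of the job: leave it alone.
- red_cap_bottle: Glass sample bottle with a red cap, 48 mm across, 90 mm high; origin at its foot. Not part of the job: leave it alone.
- timer: Grey bench timer, 62 x 66 x 19 mm, lying flat; origin at its underside. Not part of the job: leave it alone.

How it is judged:
On the way, in this order (a step that is already met when the one before it is completed fails the run):
1. the main switch is off (value of joint main_switch below 0.0025 m), for 0.2 s.
2. the door lies open on its stop (value of joint door above 1.8 rad), for 0.2 s.
3. every pack is fully home in a bay whose switch is on; switches of empty bays are off; the door is still open and the main switch off ((((distance between pack_1_mid and bay1_seat below 0.005 m and angle between pack_1_mid's own z axis and vertical below 0.08 rad) and value of joint bay1_switch above 0.008 m) or ((distance between pack_1_mid and bay2_seat below 0.005 m and angle between pack_1_mid's own z axis and vertical below 0.08 rad) and value of joint bay2_switch above 0.008 m) or ((distance between pack_1_mid and bay3_seat below 0.005 m and angle between pack_1_mid's own z axis and vertical below 0.08 rad) and value of joint bay3_switch above 0.008 m)) and (((distance between pack_2_mid and bay1_seat below 0.005 m and angle between pack_2_mid's own z axis and vertical below 0.08 rad) and value of joint bay1_switch above 0.008 m) or ((distance between pack_2_mid and bay2_seat below 0.005 m and angle between pack_2_mid's own z axis and vertical below 0.08 rad) and value of joint bay2_switch above 0.008 m) or ((distance between pack_2_mid and bay3_seat below 0.005 m and angle between pack_2_mid's own z axis and vertical below 0.08 rad) and value of joint bay3_switch above 0.008 m)) and (((distance between pack_3_mid and bay1_seat below 0.005 m and angle between pack_3_mid's own z axis and vertical below 0.08 rad) and value of joint bay1_switch above 0.008 m) or ((distance between pack_3_mid and bay2_seat below 0.005 m and angle between pack_3_mid's own z axis and vertical below 0.08 rad) and value of joint bay2_switch above 0.008 m) or ((distance between pack_3_mid and bay3_seat below 0.005 m and angle between pack_3_mid's own z axis and vertical below 0.08 rad) and value of joint bay3_switch above 0.008 m)) and (value of joint bay1_switch below 0.002 m or (distance between pack_1_mid and bay1_seat below 0.005 m and angle between pack_1_mid's own z axis and vertical below 0.08 rad) or (distance between pack_2_mid and bay1_seat below 0.005 m and angle between pack_2_mid's own z axis and vertical below 0.08 rad) or (distance between pack_3_mid and bay1_seat below 0.005 m and angle between pack_3_mid's own z axis and vertical below 0.08 rad)) and (value of joint bay2_switch below 0.002 m or (distance between pack_1_mid and bay2_seat below 0.005 m and angle between pack_1_mid's own z axis and vertical below 0.08 rad) or (distance between pack_2_mid and bay2_seat below 0.005 m and angle between pack_2_mid's own z axis and vertical below 0.08 rad) or (distance between pack_3_mid and bay2_seat below 0.005 m and angle between pack_3_mid's own z axis and vertical below 0.08 rad)) and (value of joint bay3_switch below 0.002 m or (distance between pack_1_mid and bay3_seat below 0.005 m and angle between pack_1_mid's own z axis and vertical below 0.08 rad) or (distance between pack_2_mid and bay3_seat below 0.005 m and angle between pack_2_mid's own z axis and vertical below 0.08 rad) or (distance between pack_3_mid and bay3_seat below 0.005 m and angle between pack_3_mid's own z axis and vertical below 0.08 rad)) and value of joint door above 1.7 rad and value of joint main_switch below 0.0025 m), for 0.2 s.
4. the door is shut again (value of joint door below 0.04 rad and value of joint main_switch below 0.0025 m), for 0.2 s.
5. the main switch is on (value of joint main_switch above 0.0095 m), for 0.2 s.
At the end, for the whole second after the job is handed in: Every pack is within 5 mm of its seat in a bay and upright within 0.08 rad, the switch of its bay is on (beyond 8 of 10 mm), switches of empty bays are off (within 2 mm), the door is shut (within 0.04 rad) and the main switch is on (beyond 9.5 of 12 mm) ((((distance between pack_1_mid and bay1_seat below 0.005 m and angle between pack_1_mid's own z axis and vertical below 0.08 rad) and value of joint bay1_switch above 0.008 m) or ((distance between pack_1_mid and bay2_seat below 0.005 m and angle between pack_1_mid's own z axis and vertical below 0.08 rad) and value of joint bay2_switch above 0.008 m) or ((distance between pack_1_mid and bay3_seat below 0.005 m and angle between pack_1_mid's own z axis and vertical below 0.08 rad) and value of joint bay3_switch above 0.008 m)) and (((distance between pack_2_mid and bay1_seat below 0.005 m and angle between pack_2_mid's own z axis and vertical below 0.08 rad) and value of joint bay1_switch above 0.008 m) or ((distance between pack_2_mid and bay2_seat below 0.005 m and angle between pack_2_mid's own z axis and vertical below 0.08 rad) and value of joint bay2_switch above 0.008 m) or ((distance between pack_2_mid and bay3_seat below 0.005 m and angle between pack_2_mid's own z axis and vertical below 0.08 rad) and value of joint bay3_switch above 0.008 m)) and (((distance between pack_3_mid and bay1_seat below 0.005 m and angle between pack_3_mid's own z axis and vertical below 0.08 rad) and value of joint bay1_switch above 0.008 m) or ((distance between pack_3_mid and bay2_seat below 0.005 m and angle between pack_3_mid's own z axis and vertical below 0.08 rad) and value of joint bay2_switch above 0.008 m) or ((distance between pack_3_mid and bay3_seat below 0.005 m and angle between pack_3_mid's own z axis and vertical below 0.08 rad) and value of joint bay3_switch above 0.008 m)) and (value of joint bay1_switch below 0.002 m or (distance between pack_1_mid and bay1_seat below 0.005 m and angle between pack_1_mid's own z axis and vertical below 0.08 rad) or (distance between pack_2_mid and bay1_seat below 0.005 m and angle between pack_2_mid's own z axis and vertical below 0.08 rad) or (distance between pack_3_mid and bay1_seat below 0.005 m and angle between pack_3_mid's own z axis and vertical below 0.08 rad)) and (value of joint bay2_switch below 0.002 m or (distance between pack_1_mid and bay2_seat below 0.005 m and angle between pack_1_mid's own z axis and vertical below 0.08 rad) or (distance between pack_2_mid and bay2_seat below 0.005 m and angle between pack_2_mid's own z axis and vertical below 0.08 rad) or (distance between pack_3_mid and bay2_seat below 0.005 m and angle between pack_3_mid's own z axis and vertical below 0.08 rad)) and (value of joint bay3_switch below 0.002 m or (distance between pack_1_mid and bay3_seat below 0.005 m and angle between pack_1_mid's own z axis and vertical below 0.08 rad) or (distance between pack_2_mid and bay3_seat below 0.005 m and angle between pack_2_mid's own z axis and vertical below 0.08 rad) or (distance between pack_3_mid and bay3_seat below 0.005 m and angle between pack_3_mid's own z axis and vertical below 0.08 rad)) and value of joint door below 0.04 rad and value of joint main_switch above 0.0095 m); the robot touches nothing.
It fails at once if the main switch is on while the door is open (value of joint main_switch above 0.008 m and value of joint door above 0.15 rad).
It fails at once if the crucible, the red-capped bottle or the timer is moved more than 3 cm or the bottle is tipped over (distance of any of crucible, red_cap_bottle, timer from where it was at the start of the episode above 0.03 m or angle between red_cap_bottle's own z axis and vertical above 0.6 rad).
Of pack_1, pack_2, pack_3 only 2 to 3 are there at a start; the rules pass over those that are not, and their reading is None.
At some moment in a run one of tray may be knocked a few centimetres aside while the robot is not near it.
It also fails if it takes over 210 s, if anything falls off the work surface, if the arm or the gripper's body presses on something with over 40 N, if the wrist force passes 120 N, or if a joint passes its speed limit or range.

## Robot

A 7-joint arm with a two-finger parallel gripper is mounted at the origin on the work surface; the furniture and walls round the work are solid. World frame = base frame: x ahead of the robot, y to its left, z up, the work surface at z = 0. Lengths are in m, angles in rad, forces in N, time in s.
With the tool pointing down it reaches from about 0.35 to 0.9 m from the base axis. Payload 19.9 kg.
Tool frame: the origin (TCP) lies at the very end of the fingers, on their centre line; the grasp point (between the pads) lies 19 mm behind it; z points along the fingers, x is the direction in which the jaws open and shut, and the axes are right-handed (so a half turn about z gives the same grasp; the last joint's range is limited). The gripper opens to 94 mm and grips with 3 to 60 N. Pads are 16 mm wide; open, the fingers measure 119 mm over their backs; the gripper's body (75 mm by 177 mm) begins 78 mm behind the grasp point.
Start: joints at [-1.214, 0.417, -0.01, 1.614, 0.005, 1.111, -0.053], TCP at [0.242, 0.576, 0.205] pointing down, gripper open.
Joint ranges: [-2.81, 2.81], [-0.39, 2.02], [-1.27, 1.25], [0.06, 2.57], [-1.19, 4.33], [0.19, 2], [-2.82, 2.82]. Speed limits (rad/s): [1.89, 1.89, 2.39, 2.39, 3.01, 3.01, 3.01].

## Interface

Orientations are given as [roll, pitch, yaw] about the fixed x, y, z axes, in that order (R = Rz(yaw) Ry(pitch) Rx(roll)).
In Python, from plant import ctrl gives the robot as it stands. The module is installed in compiled form; this text tells all that it offers.
- The arm moves only by the shell command python3 -m inch 'ROWS' [OPENING]. ROWS is JSON, a list of rows, each a list of 2 entries, a list of its own where there are three numbers: the shift along the tool's x, y, z each as a share of 50 cm, from -1 to 1, then the turn, a rotation vector about the tool's x, y, z each as a share of 180 degrees, from -1 to 1. A call has 1 to 10 rows; each row shifts and turns the commanded pose from where the row before left it, along the tool's axes as they then stand; what a row does not reach is not made up. A row lasts 1/10 s, in which the tool goes at most 50 mm and 8.59 degrees, less where a joint would pass 70% of its speed; a pose out of reach is approached as far as the arm can. A call with a number of a shift or a turn outside -1 to 1 is refused whole. A call with a gripper value outside its range is refused whole. OPENING is the opening, from 0 (shut) to 1 (fully open), set as the call begins (- or left out, the last holds). The fingers move at their own pace and stop on an object; the grip force is fixed at half the most. Time passes only in rows, so rows that do not move let the fingers close. It gives the time, the measured TCP pose, the force and the opening at its end, in the units of the state.
- ctrl.state(): the state, without advancing time (a new reading comes with each control period).
- ctrl.camera(name): name is "side" or "top" or "wrist"; returns (picture, depth): 480x640x3 uint8, red, green, blue; 480x640 float32, m along the optical axis (not along the pixel's ray), 0 where there is no reading.
- ctrl.calibration(name): a dict with "mtx" (3x3 intrinsics, pixels), "k1" (the pictures are not rectified: a ray, as slopes to the right and down, at radius r is drawn at 1 + k1 r^2 times it, then the intrinsics apply), "origin" and "attitude" of the camera in the world. Camera axes: x right, y up, looking along -z (the intrinsics and any distortion apply to the point x, -y, -z); pixel columns grow to the right and rows downward; lengths in m; the calibration is good to about 2 mm. A picture is of the moment at which its call begins: read the wrist's pose just before it. calibration takes no time and is no camera call; for the wrist camera it gives the pose at the moment of the call.
- ctrl.job_done(): hands the job in, once; it reports no verdict.
The state is a dict: "t": time; "q": joint angles; "dq": joint speeds; "joint_torque": joint torques, N m; "position": TCP position; "ee_rot": TCP orientation; "contact_force": force on the tool from outside, world axes, zero at the start; "ft_torque": the same for the moment, N m; "opening": finger opening in m.
Only numpy, scipy, OpenCV 4.12 (cv2) and the standard library are available. Lean on these libraries where they do the work, as an engineer would, in place of code of your own. Each camera call takes 0.05 s, during which the arm holds its last target. There are 200 camera calls.

## Working session

There is one attempt and no reset: what is moved stays moved. The work goes in short steps, Python scripts to look and compute and a shell command to move; the robot and the scene stay as the last step left them, time stands still between calls to the robot, and variables do not carry over. Pictures are saved under pics/ and viewed, about 12 in all and at most 16, crops included, and the job is handed in when it is done.

```bash
mkdir -p pics; ls; cat > h.py <<'E'
import numpy as np, cv2
from plant import ctrl
from scipy.spatial.transform import Rotation as R
def att(a):
    a=np.array(a,float)
    return a if a.shape==(3,3) else R.from_euler('xyz',a).as_matrix()
def grab(n):
    c=ctrl.calibration(n); p,d=ctrl.camera(n); return p,d,c
def rays(c,uv):
    K=np.array(c["mtx"]); k=c["k1"]; uv=np.atleast_2d(np.array(uv,float))
    xd=np.c_[(uv[:,0]-K[0,2])/K[0,0],(uv[:,1]-K[1,2])/K[1,1]]
    x=xd.copy()
    for _ in range(20): x=xd/(1+k*(x**2).sum(1,keepdims=True))
    return np.array(c["origin"]), np.c_[x[:,0],-x[:,1],-np.ones(len(x))]@att(c["attitude"]).T
def onz(c,uv,z):
    o,d=rays(c,uv); return o+d*((z-o[2])/d[:,2])[:,None]
def atd(c,d,uv):
    uv=np.atleast_2d(uv); o,r=rays(c,uv)
    return o+r*np.array([d[int(v),int(u)] for u,v in uv])[:,None]
def proj(c,P):
    P=np.atleast_2d(P); q=(P-np.array(c["origin"]))@att(c["attitude"])
    x=np.c_[q[:,0],-q[:,1]]/(-q[:,2:3]); x=x*(1+c["k1"]*(x**2).sum(1,keepdims=True))
    K=np.array(c["mtx"]); return np.c_[x[:,0]*K[0,0]+K[0,2],x[:,1]*K[1,1]+K[1,2]]
def save(n,p): cv2.imwrite(f"pics/{n}.png",p[...,::-1])
def cloud(c,d):
    v,u=np.mgrid[0:480,0:640]; o,r=rays(c,np.c_[u.ravel(),v.ravel()])
    P=(o+r*d.reshape(-1,1)).reshape(480,640,3); P[d==0]=np.nan; return P
E
python3 - <<'E'
from h import *
s=ctrl.state(); print({k:np.round(v,3).tolist() for k,v in s.items()})
for n in("top","side"):
    p,d,c=grab(n); save(n+"0",p); np.savez(n+"0.npz",p=p,d=d); print(n,c)
E
```

```text
pics
{'t': 0.0, 'q': [-1.214, 0.418, -0.01, 1.614, 0.005, 1.111, -0.053], 'dq': [0.001, 0.002, -0.0, -0.0, 0.0, 0.001, 0.0], 'joint_torque': [-0.001, -85.126, 0.638, -42.598, -0.049, 0.019, 0.0], 'position': [0.242, 0.576, 0.205], 'ee_rot': [3.142, 0.001, 1.173], 'contact_force': [0.364, -0.079, -0.5], 'ft_torque': [0.005, -0.024, -0.007], 'opening': 0.094}
top {'mtx': array([[450.24889708,   0.        , 322.82497809],
       [  0.        , 450.24889708, 232.21348589],
       [  0.        ,   0.        ,   1.        ]]), 'k1': -0.10999363707097619, 'origin': array([0.4481885 , 0.08231962, 0.9673199 ]), 'attitude': array([ 0.10780041, -0.01436157, -1.58727806])}
side {'mtx': array([[451.84657743,   0.        , 323.44505565],
       [  0.        , 451.84657743, 238.25573804],
       [  0.        ,   0.        ,   1.        ]]), 'k1': -0.053876740919736425, 'origin': array([0.47496761, 0.85066512, 0.46057218]), 'attitude': array([ 1.15031296,  0.02098328, -3.09663666])}
```

View pics/top0.png

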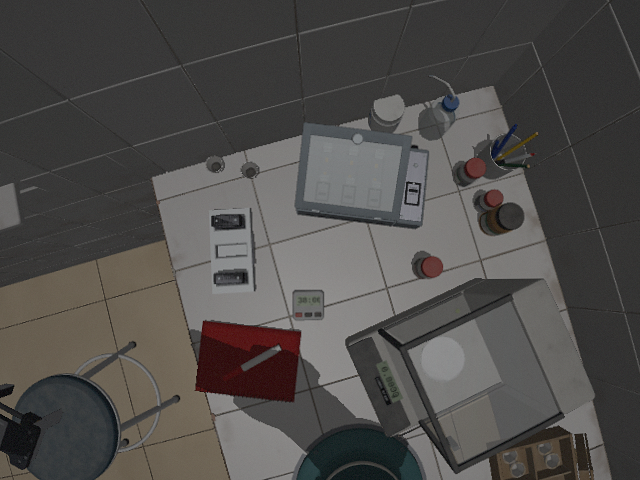

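View pics/side0.png

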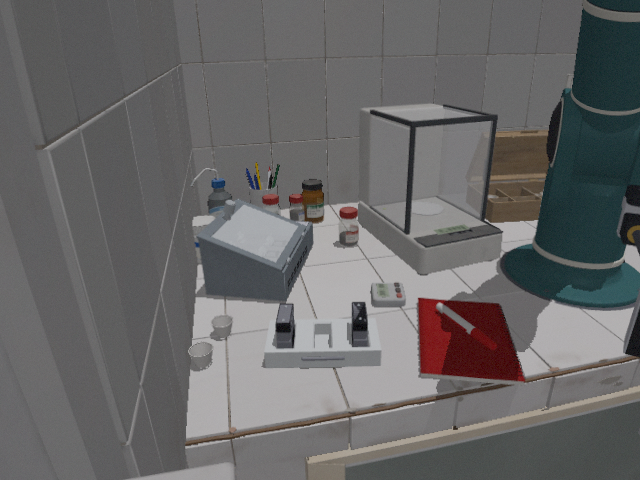

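The top view shows the cabinet at about (360,175), its knob at (357,139), and the console and main switch at (412,193). The tray is at (232,250), with packs at (228,221) and (231,277) and its middle pocket empty. Both views show two packs.

```bash
python3 - <<'E'
from h import *
f=np.load("top0.npz"); p,d=f["p"],f["d"]; c=ctrl.calibration("top"); P=cloud(c,d)
def blob(box,z0,z1,name):
    u0,v0,u1,v1=box; m=np.zeros((480,640),np.uint8)
    m[v0:v1,u0:u1]=((P[v0:v1,u0:u1,2]>z0)&(P[v0:v1,u0:u1,2]<z1))
    n,l,s,ce=cv2.connectedComponentsWithStats(m)
    i=1+np.argmax(s[1:,4]); Q=P[l==i]
    r=cv2.minAreaRect((Q[:,:2]*1000).astype(np.float32))
    print(name,i,s[i],"rect",np.round(r[0],1),np.round(r[1],1),round(r[2],1),"z",np.median(Q[:,2]).round(4))
blob((398,140,435,230),.058,.071,"console")
blob((195,195,265,300),.022,.038,"tray")
blob((205,205,250,240),.06,.08,"packA")
blob((205,260,255,295),.06,.08,"packB")
blob((345,128,370,150),.148,.19,"knob")
blob((290,280,330,325),.012,.03,"timer")
for uv in [(357,139),(412,185),(412,193),(412,201),(416,163),(300,205),(300,135),(310,126),(400,140),(400,222),(215,163),(250,170)]:
    print(uv,p[uv[1],uv[0]],P[uv[1],uv[0]].round(4))
a=cv2.resize(p[115:235,285:445],None,fx=5,fy=5,interpolation=cv2.INTER_CUBIC); save("cab0",a)
E
```

```text
console 1 [ 398  147   31   80 1635] rect [ 639.2 -123.3] [ 50.2 164.3] 80.5 z 0.0654
tray 1 [ 209  208   46   86 2256] rect [514.9 259.8] [175.2  88.8] 2.8 z 0.0302
packA 1 [211 215  31  12 355] rect [571.8 262.6] [61.6 22.9] 89.6 z 0.0713
packB 1 [213 272  32  12 341] rect [457.3 257.5] [61.7 21.9] 89.4 z 0.0716
knob 1 [352 133  12  12 113] rect [709.9   3.5] [22.3 20.4] 63.5 z 0.1629
timer 1 [292 291  32  29 894] rect [398.1 101.6] [65.1 58.6] 89.1 z 0.0178
(357, 139) [130 134 137] [0.7074 0.0033 0.1635]
(412, 185) [128 129 135] [ 0.6404 -0.1172  0.0655]
(412, 193) [104 103 110] [ 0.6236 -0.1163  0.066 ]
(412, 201) [124 124 131] [ 0.6067 -0.1153  0.0675]
(416, 163) [102 103 108] [ 0.6862 -0.127   0.068 ]
(300, 205) [75 80 84] [0.5999 0.1128 0.0765]
(300, 135) [119 118 116] [0.7703 0.1138 0.0016]
(310, 126) [82 87 92] [0.7451 0.0902 0.1305]
(400, 140) [80 83 88] [ 0.7152 -0.0831  0.1317]
(400, 222) [69 74 77] [ 0.5645 -0.09    0.062 ]
(215, 163) [48 45 45] [0.7077 0.3005 0.0089]
(250, 170) [57 56 53] [0.6907 0.2235 0.0079]
```

View pics/cab0.png

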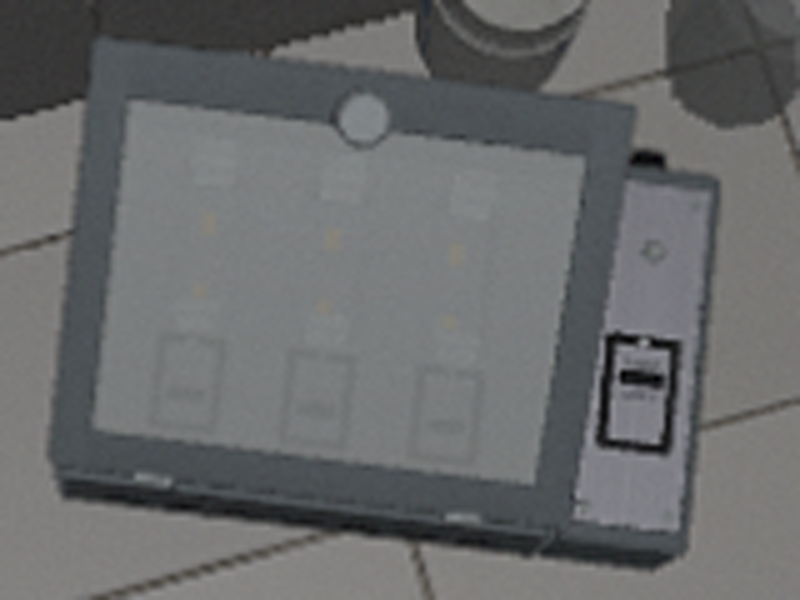

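```bash
python3 - <<'E'
from h import *
c=ctrl.calibration("top")
def cr(u,v,z): return onz(c,[(u/5+285,v/5+115)],z)[0]
r=[cr(185,394,.056),cr(318,408,.056),cr(446,426,.056)]
m=cr(641,377,.0705); 
for q in r: print("ridge",q.round(4))
v=r[0]-r[2]; print("ridge spacing",np.linalg.norm(v),"yaw",np.degrees(np.arctan2(-v[0],v[1])))
print("main",m)
e1=cr(585,515,.0645),cr(625,185,.0645); e2=cr(682,530,.0645),cr(716,185,.0645)
for a,b in(e1,e2): print(a.round(4),b.round(4),np.degrees(np.arctan2(*(b-a)[[1,0]])))
a,b=cr(100,42,.128),cr(632,108,.128); print("back",a.round(4),b.round(4),np.degrees(np.arctan2(-(a-b)[0],(a-b)[1])))
a,b=cr(50,465,.073),cr(575,522,.073); print("front",a,b)
k=cr(364,118,.166);print("knob",k)
for yaw in(-9.5,-8.5):
    t=np.radians(yaw);X=np.array([np.cos(t),np.sin(t)]);Y=np.array([-np.sin(t),np.cos(t)])
    print(yaw,"main-knob",(m-k)[:2]@X,(m-k)[:2]@Y,"r2-knob",(r[1]-k)[:2]@X,(r[1]-k)[:2]@Y)
E
```

```text
ridge [0.6261 0.068  0.056 ]
ridge [0.6195 0.0134 0.056 ]
ridge [ 0.6113 -0.0393  0.056 ]
ridge spacing 0.10829139981392168 yaw -7.830162559702474
main [ 0.62810942 -0.11804635  0.0705    ]
[ 0.5724 -0.094   0.0645] [ 0.7107 -0.1163  0.0645] -9.156440984878333
[ 0.5657 -0.1337  0.0645] [ 0.7106 -0.1547  0.0645] -8.229708889488183
back [0.7514 0.0998 0.128 ] [ 0.7231 -0.1065  0.128 ] -7.79537110827591
front [0.59452528 0.12298784 0.073     ] [ 0.56841378 -0.08813234  0.073     ]
knob [0.70735619 0.00202904 0.166     ]
-9.5 main-knob -0.05834179633646675 -0.13150811156845982 r2-knob -0.08852646308522454 -0.003326265514693432
-8.5 main-knob -0.06062804361119225 -0.13046987750414887 r2-knob -0.08857103141378984 -0.0017807590941259015
```

```bash
cat >> h.py <<'E'
def go(p,yaw=82.2,pitch=0.):
    """shares to go to TCP p; tool down, x at yaw deg, then tilted about world horizontal axis along tool x by pitch deg"""
    s=ctrl.state(); R0=R.from_euler('xyz',s["ee_rot"]); T=R.from_euler('xyz',[np.pi,0,np.radians(yaw)])*R.from_rotvec([np.radians(pitch),0,0])
    d=R0.inv().apply(np.array(p)-s["position"])/.5; r=(R0.inv()*T).as_rotvec()/np.pi
    print("t",round(s["t"],2),"pos",s["position"].round(4),"shift",d.round(4),"turn",r.round(4),"rows>=",round(max(abs(np.linalg.norm(d))/.1,np.linalg.norm(r)/.0477),2))
YAW=-7.8
def cabdir(yaw=None):
    t=np.radians(YAW if yaw is None else yaw); return np.array([np.cos(t),np.sin(t),0]),np.array([-np.sin(t),np.cos(t),0])
E
python3 - <<'E'
from h import *
f=np.load("top0.npz"); c=ctrl.calibration("top"); P=cloud(c,f["d"])
B=P[280:460,350:590]; print(np.nanmax(B[...,2]),np.nanpercentile(B[...,2],[50,90,99]))
go([.60,-.10,.25])
E
```

```text
0.31356608238501127 [0.30059709 0.3068252  0.31044543]
t 0.1 pos [0.242  0.5759 0.2049] shift [-0.9689  1.1838 -0.0891] turn [-0.      0.0003 -0.0833] rows>= 15.32
```

```bash
python3 -m inch '[[[0,0,-0.0445],[0,0,-0.0417]],[[0,0,-0.0445],[0,0,-0.0417]],[[0,0,0],[0,0,0]]]'; python3 -c "
from h import *
go([.60,-.10,.25])"
```

```text
t: 0.4
position: [0.2425, 0.5771, 0.2525]
ee_rot: [3.141, -0.003, 1.439]
contact_force: [0.1, 0.3, -0.4]
opening: 0.0939
t 0.4 pos [0.2425 0.5771 0.2525] shift [-1.2488  0.8862  0.0015] turn [ 0.0002 -0.0011  0.0015] rows>= 15.31
```

```bash
python3 -m inch '[[[-0.078,0.055,0],[0,0,0]],[[-0.078,0.055,0],[0,0,0]],[[-0.078,0.055,0],[0,0,0]],[[-0.078,0.055,0],[0,0,0]],[[-0.078,0.055,0],[0,0,0]],[[-0.078,0.055,0],[0,0,0]],[[-0.078,0.055,0],[0,0,0]],[[-0.078,0.055,0],[0,0,0]]]'; python3 -m inch '[[[-0.078,0.055,0],[0,0,0]],[[-0.078,0.055,0],[0,0,0]],[[-0.078,0.055,0],[0,0,0]],[[-0.078,0.055,0],[0,0,0]],[[-0.078,0.055,0],[0,0,0]],[[-0.078,0.055,0],[0,0,0]],[[-0.078,0.055,0],[0,0,0]],[[-0.078,0.055,0],[0,0,0]],[[0,0,0],[0,0,0]]]' 0; python3 -c "
from h import *
go([.60,-.10,.25])
p,d,c=grab('wrist'); save('w1',p); np.savez('w1.npz',p=p,d=d,**c); print(c)"
```

```text
t: 1.2
position: [0.4181, 0.2353, 0.2495]
ee_rot: [-3.141, 0.0, 1.433]
contact_force: [1.5, 0.6, 0.0]
opening: 0.0942
t: 2.1
position: [0.5941, -0.1079, 0.2489]
ee_rot: [-3.141, 0.003, 1.427]
contact_force: [-1.3, 0.1, -0.8]
opening: 0.0254
t 2.1 pos [ 0.5941 -0.1079  0.2489] shift [ 0.0174  0.0094 -0.0023] turn [-0.0002  0.001  -0.0025] rows>= 0.2
{'mtx': array([[386.47699821,   0.        , 315.46483485],
       [  0.        , 386.47699821, 242.06925458],
       [  0.        ,   0.        ,   1.        ]]), 'k1': 0.015299010357803023, 'origin': array([ 0.51848928, -0.09694772,  0.42766766]), 'attitude': array([-0.26672575,  0.00349055,  1.42565843])}
```

View pics/w1.png

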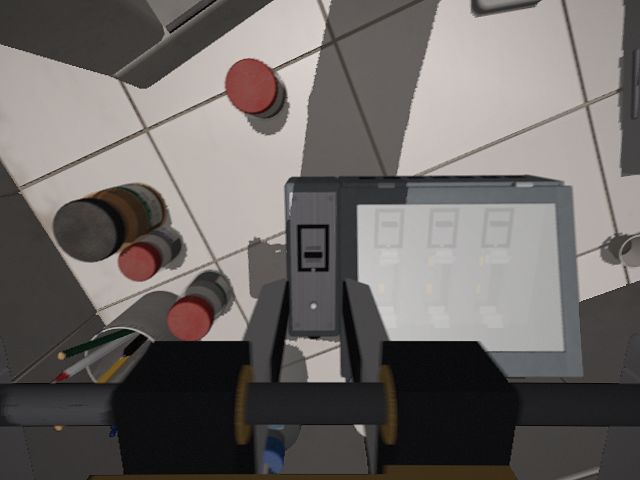

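The wrist view shows the main switch ridge at (313,255) and the bay ridges at about (389,226), (443,226) and (498,226), all almost level with the image rows.

```bash
python3 - <<'E'
from h import *
f=np.load("w1.npz"); p=f["p"]; c={k:f[k] for k in("mtx","k1","origin","attitude")}
g=cv2.cvtColor(p,cv2.COLOR_RGB2GRAY)
def dark(box,th):
    u0,v0,u1,v1=box; m=(g[v0:v1,u0:u1]<th).astype(np.uint8); n,l,s,ce=cv2.connectedComponentsWithStats(m)
    for i in range(1,n):
        if s[i,4]>8: print(box,s[i].tolist(),(ce[i]+[u0,v0]).round(1))
dark((303,232,325,267),45)
for b in((378,215,400,240),(432,215,455,240),(487,215,509,240)):
    r=g[b[1]:b[3],b[0]:b[2]]; dark(b,np.median(r)-15)
m=onz(c,[(313,255)],.0705)[0]; rr=onz(c,[(389,226),(443,226),(498,226)],.056)
e=onz(c,[(358,204),(556,203),(291,336),(291,184)],.0645)
v=rr[2]-rr[0]; v2=e[2]-e[3]
print(m.round(4),rr.round(4),"yaw",np.degrees(np.arctan2(-v[0],v[1])),np.linalg.norm(v),"console edge yaw",np.degrees(np.arctan2(v2[1],v2[0])))
X,Y=cabdir(); print("main in cab rel ridge2",(m-rr[1])@X,(m-rr[1])@Y)
E
```

```text
(303, 232, 325, 267) [1, 20, 18, 6, 106] [312.7 254.5]
[ 0.6274 -0.1165  0.0705] [[ 0.613  -0.0389  0.056 ]
 [ 0.6206  0.0135  0.056 ]
 [ 0.6283  0.0666  0.056 ]] yaw -8.294579525978175 0.10663001174552807 console edge yaw -9.266339020295124
main in cab rel ridge2 0.02434440263332008 -0.12791726785224505
```

```bash
sed -i 's/^YAW=.*/YAW=-8.2/; s/yaw=82.2/yaw=81.8/' h.py; python3 -c "
from h import *
go([.6440,-.1194,.10]);go([.6440,-.1194,.0665])"
```

```text
t 2.15 pos [ 0.5935 -0.1048  0.2487] shift [-0.0142  0.1045  0.2974] turn [-0.0004  0.0006  0.0005] rows>= 3.16
t 2.15 pos [ 0.5935 -0.1048  0.2487] shift [-0.0141  0.1046  0.3644] turn [-0.0004  0.0006  0.0005] rows>= 3.79
```

```bash
python3 -m inch '[[[-0.0036,0.026,0.07],[0,0,0]],[[-0.0036,0.026,0.07],[0,0,0]],[[-0.0036,0.026,0.07],[0,0,0]],[[-0.0036,0.026,0.07],[0,0,0]],[[0,0,0.02],[0,0,0]],[[0,0,0],[0,0,0]],[[0,0,0],[0,0,0]]]' 0;python3 -c "
from h import *
go([.6440,-.1194,.0665])"
```

```text
t: 2.85
position: [0.6443, -0.1154, 0.1014]
ee_rot: [3.14, -0.0, 1.435]
contact_force: [-0.2, 0.3, 0.6]
opening: 0.0002
t 2.85 pos [ 0.6443 -0.1154  0.1014] shift [-0.0081  0.0005  0.0699] turn [ 0.0004 -0.      0.0023] rows>= 0.7
```

```bash
python3 -m inch '[[[-0.007,0,0.04],[0,0,0]],[[0,0,0.022],[0,0,0]],[[0,0,0.008],[0,0,0]],[[0,0,0],[0,0,0]],[[0,0,0],[0,0,0]]]' 0;python3 -c "
from h import *
go([.6440,-.1194,.0665])"
```

```text
t: 3.35
position: [0.6441, -0.1192, 0.0659]
ee_rot: [3.141, -0.0, 1.435]
contact_force: [-0.0, 0.5, -0.6]
opening: 0.0003
t 3.35 pos [ 0.6441 -0.1192  0.0659] shift [-0.0004 -0.0001 -0.0013] turn [ 0.0003 -0.      0.0024] rows>= 0.05
```

```bash
python3 -m inch '[[[0,-0.008,0],[0,0,0]],[[0,-0.008,0],[0,0,0]],[[0,-0.008,0],[0,0,0]],[[0,-0.008,0],[0,0,0]],[[0,-0.004,0],[0,0,0]],[[0,0,0],[0,0,0]],[[0,0,0],[0,0,0]]]' 0; python3 -c "
from h import *
go([.6440,-.1194,.0665])"
```

```text
t: 4.05
position: [0.6276, -0.1171, 0.0656]
ee_rot: [3.137, 0.0, 1.435]
contact_force: [13.9, -1.5, -8.1]
opening: 0.0005
t 4.05 pos [ 0.6276 -0.1171  0.0656] shift [-0.0002  0.0332 -0.0016] turn [0.0014 0.0001 0.0024] rows>= 0.33
```

```bash
python3 -m inch '[[[0,0.006,0],[0,0,0]],[[0,0.006,-0.05],[0,0,0]],[[0,0,-0.1],[0,0,0]],[[0,0,-0.1],[0,0,0]],[[0.05,0,-0.1],[0,0,0]],[[0.09,0,-0.04],[0,0,0]],[[0.09,0,0],[0,0,0]],[[0,0,0],[0,0,0]],[[0,0,0],[0,0,0]]]' 0.5; python3 -c "
from h import *
go([.7114,.002,.3])
p,d,c=grab('wrist'); save('w2',p); np.savez('w2.npz',p=p,d=d,**c)"
```

```text
t: 4.95
position: [0.6465, -0.0053, 0.2544]
ee_rot: [-3.141, 0.0, 1.437]
contact_force: [0.5, -0.6, -0.5]
opening: 0.0471
t 4.95 pos [ 0.6465 -0.0053  0.2544] shift [ 0.0318  0.1265 -0.0913] turn [-0.0003  0.      0.0029] rows>= 1.59
```

View pics/w2.png

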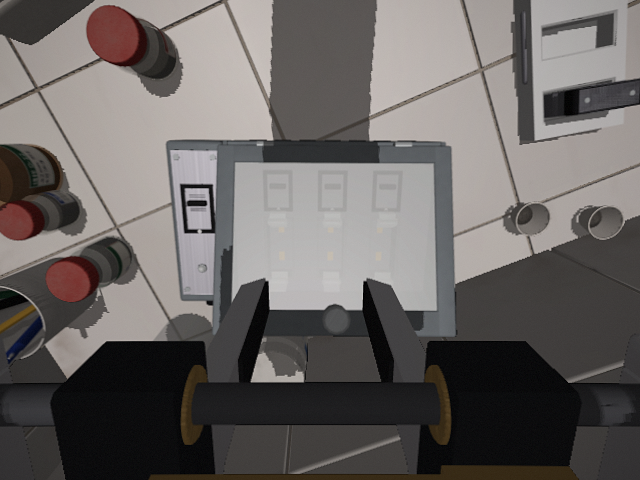

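The main ridge has moved to the front end of its frame, at (198,203), so the switch is off. The knob is at (335,319), between the fingers.

```bash
python3 - <<'E'
from h import *
f=np.load("w2.npz"); p=f["p"]; c={k:f[k] for k in("mtx","k1","origin","attitude")}
X,Y=cabdir()
P=cloud(c,f["d"]); m=np.zeros((480,640),bool); m[303:336,320:352]=1; m&=(P[...,2]>.15)&(P[...,2]<.175)
print("knob top",np.nanmean(P[m],0),m.sum())
k=onz(c,[(335,319)],.162)[0]; print(k)
rr=onz(c,[(278,186),(332,186),(387,187)],.056); print(rr, "r2 rel knobtop",(rr[1]-k)@X,(rr[1]-k)@Y)
v=rr[2]-rr[0]; print(np.degrees(np.arctan2(-v[0],v[1])))
e=onz(c,[(171,142),(180,299)],.0645);v=e[1]-e[0];print("console",np.degrees(np.arctan2(v[1],v[0])))
e=onz(c,[(216,142),(451,142)],.07);v=e[1]-e[0];print("front",e,np.degrees(np.arctan2(-v[0],v[1])))
go([.7114,.002,.3]);go([.7114,.002,.136])
E
```

```text
knob top [0.70816543 0.00209151 0.16089899] 628
[0.70690882 0.00090268 0.162     ]
[[ 0.61188308 -0.03821266  0.056     ]
 [ 0.61893268  0.01385142  0.056     ]
 [ 0.62710819  0.06675556  0.056     ]] r2 rel knobtop -0.08892355448394973 0.00026840802793395797
-8.252910720613954
console -10.002735128873747
front [[ 0.56352195 -0.08604255  0.07      ]
 [ 0.59225932  0.12534621  0.07      ]] -7.741649602554785
t 5.0 pos [ 0.6465 -0.0068  0.2545] shift [ 0.035   0.1261 -0.0912] turn [-0.0002  0.0002  0.0023] rows>= 1.6
t 5.0 pos [ 0.6465 -0.0068  0.2545] shift [0.0352 0.1263 0.2368] turn [-0.0002  0.0002  0.0023] rows>= 2.71
```

```bash
python3 -m inch '[[[0.0175,0.063,0],[0,0,0]],[[0.0175,0.063,0.04],[0,0,0]],[[0,0,0.08],[0,0,0]],[[0,0,0.06],[0,0,0]],[[0,0,0],[0,0,0]],[[0,0,0],[0,0,0]]]' 0.5;python3 -c "
from h import *
go([.7114,.001,.134])"
```

```text
t: 5.6
position: [0.7118, 0.0011, 0.1655]
ee_rot: [-3.141, 0.001, 1.434]
contact_force: [-0.6, -0.1, 0.9]
opening: 0.0471
t 5.6 pos [0.7118 0.0011 0.1655] shift [-0.0003 -0.0007  0.063 ] turn [-0.      0.0002  0.0019] rows>= 0.63
```

```bash
python3 -m inch '[[[0,-0.001,0.04],[0,0,0]],[[0,0,0.023],[0,0,0]],[[0,0,0],[0,0,0]]]' 0.5; python3 -m inch '[[[0,0,0],[0,0,0]],[[0,0,0],[0,0,0]],[[0,0,0],[0,0,0]],[[0,0,0],[0,0,0]],[[0,0,0],[0,0,0]]]' 0
```

```text
t: 5.9
position: [0.711, 0.0023, 0.1331]
ee_rot: [-3.141, 0.0, 1.435]
contact_force: [0.1, -0.3, 0.6]
opening: 0.0472
t: 6.4
position: [0.7116, 0.0026, 0.1338]
ee_rot: [3.141, -0.0, 1.435]
contact_force: [-0.6, 0.7, 5.6]
opening: 0.021
```

```bash
cat >> h.py <<'E'
def arc(a0,a1,n,th0,th1,H=(.580,.020,.070),off=.0165,r=.155,first=True):
    X,Y=cabdir(); s=ctrl.state()
    def pose(a,th):
        T=R.from_euler('xyz',[np.pi,0,np.radians(90+YAW)])*R.from_rotvec([-np.radians(th),0,0])
        K=np.array(H)+r*(np.cos(np.radians(a))*X+np.sin(np.radians(a))*np.array([0,0,1]))
        return T,K+T.apply([0,0,off])
    T,p=pose(a0,th0); print("expected",p.round(4),"measured",s["position"].round(4))
    for i in range(1,n+1):
        T1,p1=pose(a0+(a1-a0)*i/n,th0+(th1-th0)*i/n); d=T.inv().apply(p1-p)/.5; t=-(th1-th0)/n/180
        print(f"[[0,{d[1]:.4f},{d[2]:.4f}],[{t:.4f},0,0]],",end="\n" if i%10==0 else ""); T,p=T1,p1
    print("\nend",p.round(4))
E
python3 -c "
from h import *
arc(31.2,135,20,0,20)"
```

```text
expected [0.7112 0.0011 0.1338] measured [0.7116 0.0026 0.1338]
[[0,-0.0150,-0.0233],[-0.0056,0,0]],[[0,-0.0167,-0.0221],[-0.0056,0,0]],[[0,-0.0183,-0.0208],[-0.0056,0,0]],[[0,-0.0197,-0.0194],[-0.0056,0,0]],[[0,-0.0211,-0.0178],[-0.0056,0,0]],[[0,-0.0223,-0.0162],[-0.0056,0,0]],[[0,-0.0235,-0.0145],[-0.0056,0,0]],[[0,-0.0245,-0.0127],[-0.0056,0,0]],[[0,-0.0253,-0.0108],[-0.0056,0,0]],[[0,-0.0260,-0.0089],[-0.0056,0,0]],
[[0,-0.0266,-0.0069],[-0.0056,0,0]],[[0,-0.0271,-0.0049],[-0.0056,0,0]],[[0,-0.0273,-0.0029],[-0.0056,0,0]],[[0,-0.0275,-0.0009],[-0.0056,0,0]],[[0,-0.0275,0.0012],[-0.0056,0,0]],[[0,-0.0273,0.0032],[-0.0056,0,0]],[[0,-0.0270,0.0053],[-0.0056,0,0]],[[0,-0.0265,0.0073],[-0.0056,0,0]],[[0,-0.0259,0.0092],[-0.0056,0,0]],[[0,-0.0252,0.0111],[-0.0056,0,0]],

end [0.4771 0.0348 0.1641]
```

```bash
python3 -m inch '[[[0,-0.015,-0.0233],[-0.0056,0,0]],[[0,-0.0167,-0.0221],[-0.0056,0,0]],[[0,-0.0183,-0.0208],[-0.0056,0,0]],[[0,-0.0197,-0.0194],[-0.0056,0,0]],[[0,-0.0211,-0.0178],[-0.0056,0,0]],[[0,0,0],[0,0,0]]]' 0; python3 -c "
from h import *
arc(57.15,57.16,1,5,5)"
```

```text
t: 7.0
position: [0.6631, 0.0093, 0.1835]
ee_rot: [3.054, -0.0, 1.435]
contact_force: [-0.4, 0.9, -5.5]
opening: 0.021
expected [0.6646 0.0078 0.1838] measured [0.6631 0.0093 0.1835]
[[0,-0.0000,-0.0000],[0.0000,0,0]],
end [0.6646 0.0078 0.1838]
```

Tracking matches, with low force and the grip holding.

```bash
python3 -m inch '[[[0,-0.0223,-0.0162],[-0.0056,0,0]],[[0,-0.0235,-0.0145],[-0.0056,0,0]],[[0,-0.0245,-0.0127],[-0.0056,0,0]],[[0,-0.0253,-0.0108],[-0.0056,0,0]],[[0,-0.026,-0.0089],[-0.0056,0,0]],[[0,-0.0266,-0.0069],[-0.0056,0,0]],[[0,-0.0271,-0.0049],[-0.0056,0,0]],[[0,0,0],[0,0,0]]]' 0;python3 -m inch '[[[0,-0.0273,-0.0029],[-0.0056,0,0]],[[0,-0.0275,-0.0009],[-0.0056,0,0]],[[0,-0.0275,0.0012],[-0.0056,0,0]],[[0,-0.0273,0.0032],[-0.0056,0,0]],[[0,-0.027,0.0053],[-0.0056,0,0]],[[0,-0.0265,0.0073],[-0.0056,0,0]],[[0,0,0],[0,0,0]],[[0,0,0],[0,0,0]]]' 0;python3 -c "
from h import *
arc(124.6,124.7,1,18,18)"
```

```text
t: 7.8
position: [0.5723, 0.022, 0.207]
ee_rot: [2.932, -0.0, 1.436]
contact_force: [3.2, 1.5, -15.2]
opening: 0.021
t: 8.6
position: [0.4986, 0.0323, 0.1814]
ee_rot: [2.824, -0.0, 1.436]
contact_force: [1.5, 4.6, -0.4]
opening: 0.0207
expected [0.4979 0.0318 0.1819] measured [0.4986 0.0323 0.1814]
[[0,-0.0005,0.0002],[0.0000,0,0]],
end [0.4977 0.0319 0.1817]
```

```bash
python3 -m inch '[[[0,-0.0259,0.0092],[-0.0056,0,0]],[[0,-0.0252,0.0111],[-0.0056,0,0]],[[0,0,0],[0,0,0]]]' 0; python3 -m inch '[[[0,0,0],[0,0,0]],[[0,0,0],[0,0,0]],[[0,0,0],[0,0,0]]]' 0.6; python3 -m inch '[[[0,0,-0.06],[0,0,0]],[[0,0,-0.09],[0,0,0]],[[0,0,-0.09],[0.03,0,0]],[[0,0,-0.03],[0.04,0,0]],[[0,0,0],[0.041,0,0]],[[0,0,0],[0,0,0]]]' 0.6;  python3 -c "
from h import *
go([.60,.02,.33])
p,d,c=grab('top'); save('t1',p[100:340,180:500].repeat(2,0).repeat(2,1)); np.savez('t1.npz',p=p,d=d)
P=cloud(c,d)
q=P[100:260,280:440]; m=(q[...,2]>.19)&(q[...,2]<.22); print(m.sum(), [np.nanpercentile(q[m][:,i],[2,50,98]).round(3) for i in range(3)])"
```

```text
t: 8.9
position: [0.4771, 0.0353, 0.1629]
ee_rot: [2.789, -0.0, 1.436]
contact_force: [5.6, 4.7, -3.5]
opening: 0.0207
t: 9.2
position: [0.4774, 0.0343, 0.1633]
ee_rot: [2.79, 0.0, 1.434]
contact_force: [-1.0, 0.3, -0.5]
opening: 0.0414
t: 9.8
position: [0.4341, 0.0404, 0.2906]
ee_rot: [-3.141, 0.001, 1.434]
contact_force: [-0.3, -0.1, 0.1]
opening: 0.0563
t 9.8 pos [0.4341 0.0404 0.2906] shift [ 0.0048  0.3343 -0.079 ] turn [-0.0002  0.0003  0.002 ] rows>= 3.44
84 [array([0.762, 0.766, 0.772]), array([0.106, 0.13 , 0.143]), array([0.191, 0.196, 0.214])]
```

View pics/t1.png

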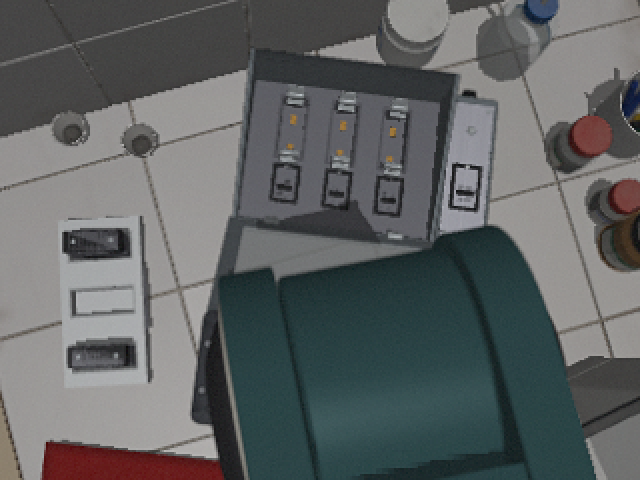

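The door is lying open, the bays are visible and empty, and the tray hasn't moved. Next is a closer look at the bays.

```bash
python3 -m inch '[[[0.001,0.07,-0.02],[0,0,0]],[[0.001,0.07,-0.02],[0,0,0]],[[0.001,0.07,-0.02],[0,0,0]],[[0.001,0.07,-0.02],[0,0,0]],[[0.001,0.07,0],[0,0,0]],[[0,0,0],[0,0,0]],[[0,0,0],[0,0,0]]]' 1;python3 -c "
from h import *
go([.60,.02,.33])
p,d,c=grab('wrist'); np.savez('w3.npz',p=p,d=d,**c)
save('w3',cv2.resize(p[100:350,150:480],None,fx=2.4,fy=2.4,interpolation=cv2.INTER_CUBIC))"
```

```text
t: 10.55
position: [0.6055, 0.019, 0.3301]
ee_rot: [3.139, 0.001, 1.434]
contact_force: [-0.7, -0.2, -0.6]
opening: 0.0939
t 10.55 pos [0.6055 0.019  0.3301] shift [ 0.0004 -0.0112  0.0002] turn [0.0009 0.0004 0.002 ] rows>= 0.11
```

View pics/w3.png

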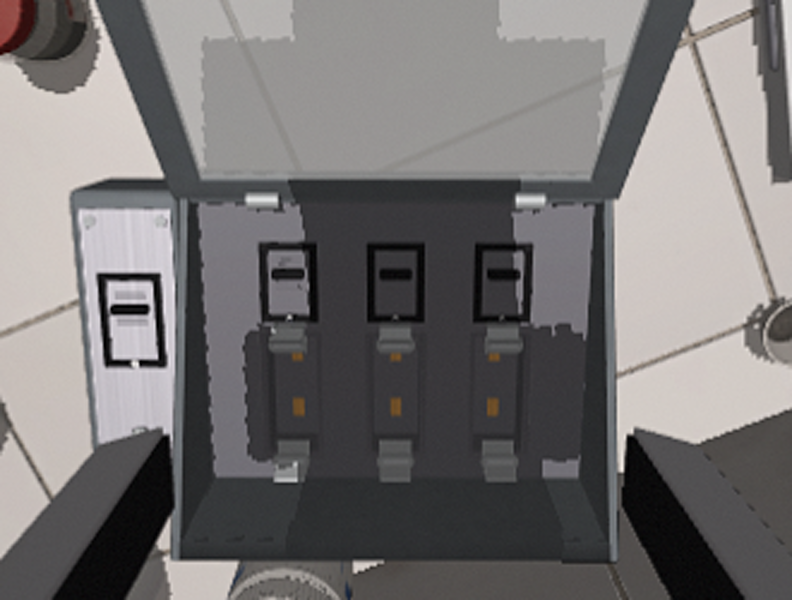

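```bash
python3 - <<'E'
from h import *
f=np.load("w3.npz"); p=f["p"]; c={k:f[k] for k in("mtx","k1","origin","attitude")}
X,Y=cabdir(); P=cloud(c,f["d"])
u2=lambda u,v:(u/2.4+150,v/2.4+100)
rr=onz(c,[u2(288,274),u2(396,274),u2(503,274)],.056); print(rr.round(4)); v=rr[2]-rr[0]; print(np.degrees(np.arctan2(-v[0],v[1])),np.linalg.norm(v))
fr=onz(c,[u2(288,283),u2(396,283),u2(503,283)],.05); print("frame",fr.round(4))
O=rr[1]
for U in (288,396,503):
    u=int(U/2.4+150)
    print("bay",U,[(int(v),round(float((P[v,u]-O)@X)*1000,1),round(float((P[v,u]-O)@Y)*1000,1),round(float(P[v,u,2])*1000,1)) for v in range(228,306,2)])
v=int(398/2.4+100)
print("cross",[(u,round(float((P[v,u]-O)@X)*1000,1),round(float((P[v,u]-O)@Y)*1000,1),round(float(P[v,u,2])*1000,1)) for u in range(255,380,2)])
E
```

```text
[[ 0.6117 -0.0376  0.056 ]
 [ 0.619   0.0155  0.056 ]
 [ 0.6263  0.0681  0.056 ]]
-7.881136243658726 0.10671202029233552
frame [[ 0.6173 -0.0393  0.05  ]
 [ 0.6248  0.0147  0.05  ]
 [ 0.6322  0.0681  0.05  ]]
bay 288 [(228, 18.9, -54.9, 49.1), (230, 21.4, -54.9, 49.2), (232, 23.5, -54.8, 50.6), (234, 26.0, -54.9, 51.0), (236, 27.2, -54.3, 56.0), (238, 28.9, -54.0, 59.1), (240, 30.8, -53.8, 61.3), (242, 30.8, -52.8, 70.2), (244, 34.5, -53.4, 65.8), (246, 36.9, -53.4, 65.8), (248, 52.9, -59.1, 20.0), (250, 55.9, -59.3, 19.1), (252, 58.7, -59.4, 19.1), (254, 61.5, -59.5, 19.1), (256, 63.7, -59.3, 20.7), (258, 67.2, -59.7, 18.5), (260, 69.6, -59.6, 19.8), (262, 71.5, -59.3, 22.4), (264, 75.3, -59.8, 19.5), (266, 78.3, -59.9, 19.1), (268, 81.4, -60.1, 18.3), (270, 83.9, -60.0, 19.1), (272, 87.1, -60.2, 18.3), (274, 89.4, -60.1, 19.8), (276, 92.0, -60.1, 20.5), (278, 95.6, -60.4, 18.4), (280, 97.8, -60.3, 20.3), (282, 98.2, -59.6, 26.5), (284, 91.5, -56.6, 50.6), (286, 93.9, -56.6, 51.3), (288, 96.4, -56.6, 51.9), (290, 94.1, -55.1, 64.0), (292, 96.8, -55.2, 63.9), (294, 99.3, -55.2, 64.3)
[... 2971 characters left out ...]
6), (325, 66.7, 12.9, 47.7), (327, 66.3, 15.4, 48.7), (329, 65.8, 17.8, 50.1), (331, 66.0, 20.4, 49.6), (333, 66.7, 23.0, 47.5), (335, 65.3, 25.3, 51.5), (337, 66.0, 27.9, 49.4), (339, 66.1, 30.4, 48.9), (341, 65.6, 32.8, 50.5), (343, 66.1, 35.4, 49.0), (345, 66.3, 38.0, 48.4), (347, 75.8, 42.9, 20.4), (349, 76.1, 45.7, 19.6), (351, nan, nan, nan), (353, 76.1, 51.0, 19.3), (355, 76.1, 53.7, 19.4), (357, 75.8, 56.3, 20.2), (359, 75.7, 58.9, 20.5), (361, 76.0, 61.7, 19.7), (363, 75.4, 64.1, 21.3), (365, 73.4, 66.0, 27.2), (367, 68.1, 66.4, 42.7), (369, 65.7, 67.9, 49.6), (371, 65.6, 70.4, 49.7), (373, 65.5, 72.9, 49.9), (375, 65.7, 75.5, 49.5), (377, 65.6, 78.0, 49.6), (379, 65.6, 80.4, 49.6)]
```

```bash
python3 -c "
from h import *
go([.565,.2626,.25])"
```

```text
t 10.6 pos [0.6051 0.0192 0.3306] shift [ 0.4713 -0.1463  0.1606] turn [0.001  0.0001 0.0021] rows>= 5.19
```

```bash
python3 -m inch '[[[0.079,-0.0244,0.0],[0,0,0]],[[0.079,-0.0244,0],[0,0,0]],[[0.079,-0.0244,0.04],[0,0,0]],[[0.079,-0.0244,0.04],[0,0,0]],[[0.079,-0.0244,0.04],[0,0,0]],[[0.079,-0.0244,0.04],[0,0,0]],[[0,0,0],[0,0,0.0455]],[[0,0,0],[0,0,0.0455]],[[0,0,0],[0,0,0.0455]],[[0,0,0],[0,0,0.0455]]]' 0.6;python3 -m inch '[[[0,0,0],[0,0,0.0455]],[[0,0,0],[0,0,0.0455]],[[0,0,0],[0,0,0.0455]],[[0,0,0],[0,0,0.0455]],[[0,0,0],[0,0,0.0455]],[[0,0,0],[0,0,0.0325]],[[0,0,0],[0,0,0]],[[0,0,0],[0,0,0]]]' 0.6; cat > pk.py <<'E'
from h import *
def packs(n):
    p,d,c=grab("wrist"); save(n,p); P=cloud(c,d)
    m=((P[...,2]>.062)&(P[...,2]<.082)&(P[...,1]>.19)&(P[...,1]<.34)).astype(np.uint8)
    k,l,s,ce=cv2.connectedComponentsWithStats(m)
    for i in range(1,k):
        if s[i,4]>200:
            Q=P[l==i]; r=cv2.minAreaRect((Q[:,:2]*1000).astype(np.float32)); print(s[i],np.round(r[0],1),np.round(r[1],1),round(r[2],1),np.median(Q[:,2]).round(4))
E
python3 -c "
from pk import *
go([.5718,.2626,.0415],2.6)
packs('w4')"
```

```text
t: 11.6
position: [0.5647, 0.2642, 0.2513]
ee_rot: [3.139, -0.003, 0.858]
contact_force: [-0.3, 0.1, -0.5]
opening: 0.056
t: 12.4
position: [0.565, 0.2643, 0.251]
ee_rot: [-3.141, -0.003, 0.05]
contact_force: [0.3, 0.8, -0.7]
opening: 0.0562
t 12.4 pos [0.565  0.2643 0.251 ] shift [0.0119 0.0041 0.419 ] turn [-0.0001 -0.0011  0.0015] rows>= 4.19
[ 476  145   25  160 1471] [730.6 265.1] [  5.4 155. ] 15.6 0.0723
[ 187  188   29   64 1621] [456.4 257.5] [24.  61.4] 1.6 0.0706
[ 310  189   25   63 1478] [572.  262.7] [23.  60.8] 2.6 0.0705
```

View pics/w4.png

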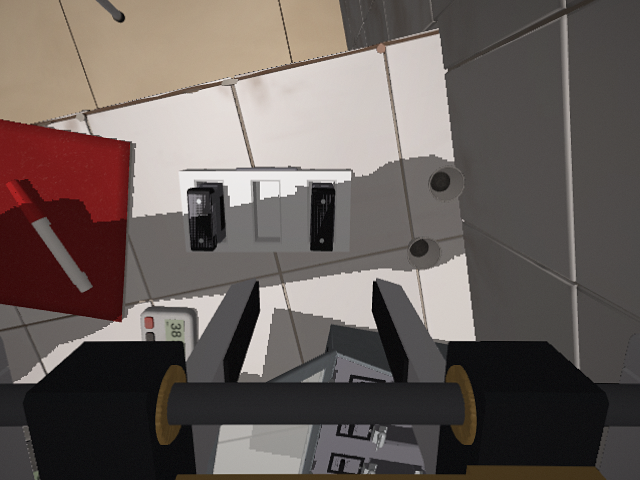

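```bash
python3 -m inch '[[[0.0125,0.0035,0.09],[0,0,0.0015]],[[0,0,0.09],[0,0,0]],[[0,0,0.09],[0,0,0]],[[0,0,0.07],[0,0,0]],[[0,0,0.04],[0,0,0]],[[0,0,0.02],[0,0,0]],[[0,0,0.018],[0,0,0]],[[0,0,0],[0,0,0]],[[0,0,0],[0,0,0]]]' 0.6;python3 -c "
from h import *
go([.572,.2627,.0415],2.6)"
```

```text
t: 13.35
position: [0.5732, 0.2628, 0.0426]
ee_rot: [-3.142, -0.004, 0.042]
contact_force: [-0.1, 0.4, 0.3]
opening: 0.0563
t 13.35 pos [0.5732 0.2628 0.0426] shift [-0.0023  0.0001  0.0022] turn [-0.     -0.0013 -0.001 ] rows>= 0.04
```

Close and lift.

```bash
python3 -m inch '[[[-0.002,0,0],[0,0,0]],[[0,0,0],[0,0,0]],[[0,0,0],[0,0,0]],[[0,0,0],[0,0,0]],[[0,0,0],[0,0,0]],[[0,0,0],[0,0,0]]]' 0; python3 -m inch '[[[0,0,-0.02],[0,0,0]],[[0,0,-0.04],[0,0,0]],[[0,0,-0.06],[0,0,0]],[[0,0,-0.08],[0,0,0]],[[0,0,-0.08],[0,0,0]],[[0,0,-0.08],[0,0,0]],[[0,0,-0.04],[0,0,0]],[[0,0,0],[0,0,0]]]' 0; python3 -m inch '[[[0,0,0],[0,0,-0.044]],[[0,0,0],[0,0,-0.044]],[[0,0,0],[0,0,-0.044]],[[0,0,0],[0,0,-0.044]],[[0,0,0],[0,0,-0.044]],[[0,0,0],[0,0,-0.044]],[[0,0,0],[0,0,-0.044]],[[0,0,0],[0,0,-0.044]],[[0,0,0],[0,0,-0.044]],[[0,0,0],[0,0,-0.044]]]' 0; python3 -c "
from h import *
go([.6924,.0583,.24])"
```

```text
t: 13.95
position: [0.5717, 0.2626, 0.0417]
ee_rot: [3.141, -0.003, 0.042]
contact_force: [-0.1, -0.2, 2.0]
opening: 0.0215
t: 14.75
position: [0.5721, 0.2628, 0.2451]
ee_rot: [-3.14, -0.007, 0.041]
contact_force: [0.1, 0.2, -1.9]
opening: 0.0223
t: 15.75
position: [0.5705, 0.2624, 0.2406]
ee_rot: [3.14, 0.001, 1.43]
contact_force: [0.5, -0.3, -1.5]
opening: 0.0215
t 15.75 pos [0.5705 0.2624 0.2406] shift [-0.3698  0.2988  0.0021] turn [0.0006 0.0004 0.0006] rows>= 4.75
```

```bash
python3 -m inch '[[[-0.0616,0.0498,0],[0,0,0]],[[-0.0616,0.0498,0],[0,0,0]],[[-0.0616,0.0498,0],[0,0,0]],[[-0.0616,0.0498,0.03],[0,0,0]],[[-0.0616,0.0498,0.05],[0,0,0]],[[-0.0616,0.0498,0.05],[0,0,0]],[[0,0,0.05],[0,0,0]],[[0,0,0.02],[0,0,0]],[[0,0,0],[0,0,0]],[[0,0,0],[0,0,0]]]' 0; python3 -c "
from h import *
go([.6924,.0583,.14])
p,d,c=grab('wrist'); np.savez('w5.npz',p=p,d=d,**c); save('w5',cv2.resize(p[120:400,170:490],None,fx=2.4,fy=2.4,interpolation=cv2.INTER_CUBIC))"
```

```text
t: 16.75
position: [0.6922, 0.0591, 0.143]
ee_rot: [3.138, -0.0, 1.425]
contact_force: [0.5, -0.1, -1.5]
opening: 0.0217
t 16.75 pos [0.6922 0.0591 0.143 ] shift [-0.0016  0.0006  0.0059] turn [ 0.0012 -0.0002 -0.0007] rows>= 0.06
```

View pics/w5.png

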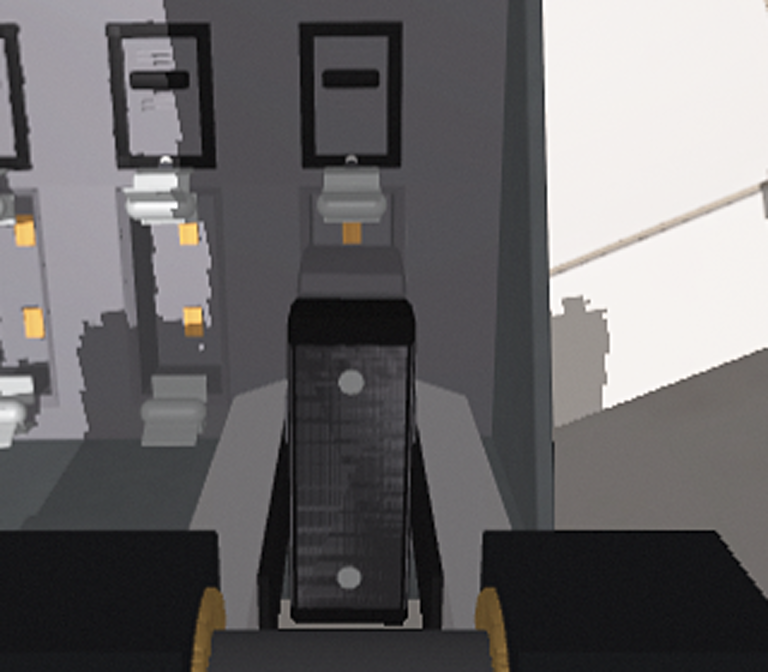

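```bash
python3 - <<'E'
from h import *
f=np.load("w5.npz"); c={k:f[k] for k in("mtx","k1","origin","attitude")}
X,Y=cabdir(-8.0); u=lambda u,v:(u/2.4+170,v/2.4+120)
r=onz(c,[u(351,78),u(160,79)],.056); 
pins=onz(c,[u(351,382),u(349,577)],.1725); e=onz(c,[u(292,342),u(412,342)],.1725)
print("ridge1,2",r.round(4),"seat1 pred",(r[0]+.066*X).round(4),(r[1]+.066*X+.054*Y).round(4))
v=pins[1]-pins[0];print("pins",pins.round(4),"mid",pins.mean(0).round(4),"sep",np.linalg.norm(v),"yaw",np.degrees(np.arctan2(v[1],v[0])),"width",np.linalg.norm(e[1]-e[0]))
P=cloud(c,f["d"]);print("top z",np.nanmedian(P[285:350,305:330,2]))
s=onz(c,[u(301,210),u(402,210)],.05); print("pocket sides",s.round(4),s.mean(0), (s.mean(0)-r[0])@Y)
E
```

```text
ridge1,2 [[0.6272 0.0686 0.056 ]
 [0.6197 0.0159 0.056 ]] seat1 pred [0.6926 0.0594 0.056 ] [0.6926 0.0602 0.056 ]
pins [[0.6723 0.0617 0.1725]
 [0.7097 0.0559 0.1725]] mid [0.691  0.0588 0.1725] sep 0.03778390450472663 yaw -8.903285312130706 width 0.0202879192640655
top z 0.1716563857598859
pocket sides [[0.663  0.0484 0.05  ]
 [0.6674 0.078  0.05  ]] [0.66517181 0.06316021 0.05      ] -7.456291413332987e-05
```

```bash
python3 -m inch '[[[0.001,0.003,0.03],[0,0,-0.003]],[[0,0,0.03],[0,0,0]],[[0,0,0.02],[0,0,0]],[[0,0,0.01],[0,0,0]],[[0,0,0.01],[0,0,0]],[[0,0,0.01],[0,0,0]],[[0,0,0],[0,0,0]]]' 0;  python3 -c "
from h import *
go([.693,.0594,.0555],82)"
```

```text
t: 17.5
position: [0.6936, 0.0582, 0.0866]
ee_rot: [3.139, 0.0, 1.433]
contact_force: [-1.3, 1.4, -3.0]
opening: 0.0218
t 17.5 pos [0.6936 0.0582 0.0866] shift [ 0.0021 -0.0017  0.0622] turn [0.0008 0.     0.0007] rows>= 0.62
```

```bash
python3 -m inch '[[[0,0,0.01],[0,0,0]],[[0,0,0.01],[0,0,0]],[[0,0,0.01],[0,0,0]],[[0,0,0],[0,0,0]]]' 0;  python3 -m inch '[[[0,0,0.01],[0,0,0]],[[0,0,0.01],[0,0,0]],[[0,0,0.01],[0,0,0]],[[0,0,0],[0,0,0]]]' 0; python3 -c "
from h import *
go([.693,.0594,.0555],82)"
```

```text
t: 17.9
position: [0.6935, 0.0583, 0.0714]
ee_rot: [3.139, 0.0, 1.433]
contact_force: [-1.1, 0.7, -5.2]
opening: 0.0217
t: 18.3
position: [0.6934, 0.0582, 0.0561]
ee_rot: [3.14, 0.0, 1.433]
contact_force: [-0.6, 0.3, -3.6]
opening: 0.0221
t 18.3 pos [0.6934 0.0582 0.0561] shift [ 0.0023 -0.0012  0.0012] turn [0.0006 0.0001 0.0007] rows>= 0.03
```

```bash
python3 -m inch '[[[0,0,0],[0,0,0]],[[0,0,0],[0,0,0]],[[0,0,0],[0,0,0]]]' 0.55;  python3 -m inch '[[[0,0,-0.04],[0,0,0]],[[0,0,-0.08],[0,0,0]],[[0,0,-0.1],[0,0,0]],[[0,0,-0.1],[0,0,0]],[[0,0,0],[0,0,0]],[[0,0,0],[0,0,0]]]' 0.6; python3 -c "
from h import *
p,d,c=grab('wrist'); np.savez('w6.npz',p=p,d=d,**c); save('w6',cv2.resize(p[120:400,170:490],None,fx=2.4,fy=2.4,interpolation=cv2.INTER_CUBIC))
P=cloud(c,d); g=P[150:480,150:480]; m=(abs(g[...,0]-.6926)<.035)&(abs(g[...,1]-.0594)<.013)&(g[...,2]<.13); Q=g[m]; print(len(Q),np.nanpercentile(Q[:,2],[5,25,50,75,95]))"
```

```text
t: 18.6
position: [0.6943, 0.0581, 0.0574]
ee_rot: [3.138, -0.0, 1.433]
contact_force: [0.2, -0.6, 0.6]
opening: 0.0422
t: 19.2
position: [0.694, 0.0583, 0.2185]
ee_rot: [3.136, -0.001, 1.433]
contact_force: [0.3, -0.1, -1.5]
opening: 0.0562
2295 [0.04688797 0.08304993 0.0842022  0.08481819 0.08555757]
```

View pics/w6.png

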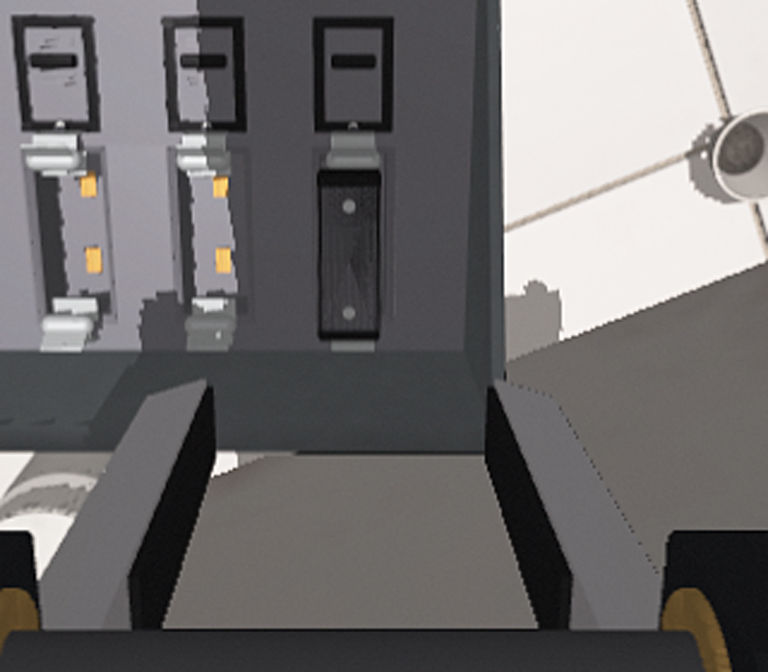

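Pack A is home: its top is at z ≈ 0.0845, against 0.085 expected, and the front clip is closed on it. Next is the second pack.

```bash
python3 -m inch '[[[0.06,0,-0.04],[0,0,0]],[[0.08,-0.04,-0.02],[0,0,0]],[[0.07,-0.06,0],[0,0,0]],[[0.06,-0.075,0],[0,0,0]],[[0.05,-0.08,0],[0,0,0]],[[0.015,-0.08,0],[0,0,0]],[[0,-0.08,0],[0,0,0]],[[0,-0.05,0],[0,0,0]]]' 0.6;python3 -m inch '[[[0,0,0],[0,0,0.0442]],[[0,0,0],[0,0,0.0442]],[[0,0,0],[0,0,0.0442]],[[0,0,0],[0,0,0.0442]],[[0,0,0],[0,0,0.0442]],[[0,0,0],[0,0,0.0442]],[[0,0,0],[0,0,0.0442]],[[0,0,0],[0,0,0.0442]],[[0,0,0],[0,0,0.0442]],[[0,0,0],[0,0,0.0442]]]' 0.6;python3 -m inch '[[[0,0,0],[0,0,0]],[[0,0,0],[0,0,0]]]' 0.6;python3 -c "
from pk import *
packs('w7')
go([.4564,.2575,.0415],2.6)
"
```

```text
t: 20.05
position: [0.4828, 0.2567, 0.2449]
ee_rot: [3.141, 0.001, 1.436]
contact_force: [-0.2, 0.7, -0.6]
opening: 0.0565
t: 21.05
position: [0.4854, 0.2558, 0.2451]
ee_rot: [3.139, -0.002, 0.039]
contact_force: [0.2, 0.3, -1.1]
opening: 0.0563
t: 21.25
position: [0.4856, 0.256, 0.2456]
ee_rot: [3.14, -0.002, 0.049]
contact_force: [0.0, -0.0, 0.3]
opening: 0.0564
[ 568  139   23  164 2228] [730.6 265.3] [  5.4 154.9] 15.2 0.0724
[ 272  184   25   65 1538] [456.4 257.2] [22.8 60.2] 1.3 0.0706
t 21.3 pos [0.4857 0.256  0.2458] shift [-0.0593 -0.0065  0.4084] turn [ 0.0004 -0.0007  0.0012] rows>= 4.13
```

```bash
python3 -m inch '[[[-0.059,-0.002,0.07],[0,0,0.0012]],[[0,0,0.09],[0,0,0]],[[0,0,0.09],[0,0,0]],[[0,0,0.07],[0,0,0]],[[0,0,0.04],[0,0,0]],[[0,0,0.03],[0,0,0]],[[0,0,0.018],[0,0,0]],[[0,0,0],[0,0,0]],[[0,0,0],[0,0,0]]]' 0.6;python3 -c "
from h import *
go([.4565,.2573,.0415],2.2)"
```

```text
t: 22.2
position: [0.4576, 0.2558, 0.043]
ee_rot: [3.142, -0.004, 0.041]
contact_force: [-0.2, 0.6, 0.2]
opening: 0.0564
t 22.2 pos [0.4576 0.2558 0.043 ] shift [-0.002  -0.0031  0.003 ] turn [ 0.     -0.0012  0.001 ] rows>= 0.05
```

```bash
python3 -m inch '[[[-0.002,-0.003,0.002],[0,0,0]],[[0,0,0],[0,0,0]],[[0,0,0],[0,0,0]],[[0,0,0],[0,0,0]],[[0,0,0],[0,0,0]],[[0,0,0],[0,0,0]]]' 0; python3 -m inch '[[[0,0,-0.02],[0,0,0]],[[0,0,-0.04],[0,0,0]],[[0,0,-0.06],[0,0,0]],[[0,0,-0.08],[0,0,0]],[[0,0,-0.08],[0,0,0]],[[0,0,-0.08],[0,0,0]],[[0,0,-0.04],[0,0,0]],[[0,0,0],[0,0,0]]]' 0; python3 -m inch '[[[0,0,0],[0,0,-0.044]],[[0,0,0],[0,0,-0.044]],[[0,0,0],[0,0,-0.044]],[[0,0,0],[0,0,-0.044]],[[0,0,0],[0,0,-0.044]],[[0,0,0],[0,0,-0.044]],[[0,0,0],[0,0,-0.044]],[[0,0,0],[0,0,-0.044]],[[0,0,0],[0,0,-0.044]],[[0,0,0],[0,0,-0.0455]]]' 0; python3 -c "
from h import *
go([.6782,-.0487,.27],82)"
```

```text
t: 22.8
position: [0.4561, 0.2571, 0.0414]
ee_rot: [3.141, -0.003, 0.041]
contact_force: [-0.9, -0.1, 3.0]
opening: 0.0218
t: 23.6
position: [0.4564, 0.2575, 0.2443]
ee_rot: [-3.139, -0.006, 0.041]
contact_force: [0.2, -0.5, -1.8]
opening: 0.0221
t: 24.6
position: [0.4549, 0.2567, 0.2403]
ee_rot: [3.139, 0.001, 1.434]
contact_force: [-1.2, -0.3, -1.8]
opening: 0.0221
t 24.6 pos [0.4549 0.2567 0.2403] shift [-0.5441  0.5261 -0.0575] turn [0.0007 0.0004 0.0008] rows>= 7.59
```

```bash
python3 -m inch '[[[0,0.08,-0.03],[0,0,0]],[[0,0.09,-0.03],[0,0,0]],[[-0.03,0.08,0],[0,0,0]],[[-0.06,0.07,0],[0,0,0]],[[-0.07,0.07,0],[0,0,0]],[[-0.07,0.065,0],[0,0,0]],[[-0.08,0.05,0],[0,0,0]],[[-0.08,0.02,0],[0,0,0]],[[-0.08,0,0],[0,0,0]],[[-0.074,0.001,0],[0,0,0]]]' 0; python3 -m inch '[[[0,0,0.08],[0,0,0]],[[0,0,0.08],[0,0,0]],[[0,0,0.07],[0,0,0]],[[0,0,0.02],[0,0,0]],[[0,0,0],[0,0,0]],[[0,0,0],[0,0,0]]]' 0;python3 -c "
from h import *
go([.6782,-.0487,.14],82)
p,d,c=grab('wrist'); np.savez('w8.npz',p=p,d=d,**c)
g=cv2.cvtColor(p,cv2.COLOR_RGB2GRAY); save('w8',cv2.resize(p[120:400,170:490],None,fx=2.4,fy=2.4,interpolation=cv2.INTER_CUBIC))"
```

```text
t: 25.6
position: [0.6761, -0.0519, 0.2707]
ee_rot: [3.14, 0.001, 1.427]
contact_force: [0.8, -0.3, -1.8]
opening: 0.0219
t: 26.2
position: [0.678, -0.0498, 0.1485]
ee_rot: [3.137, 0.0, 1.428]
contact_force: [0.3, 0.3, -1.4]
opening: 0.0218
t 26.2 pos [ 0.678  -0.0498  0.1485] shift [0.0023 0.0001 0.0171] turn [ 0.0014  0.0001 -0.001 ] rows>= 0.17
```

View pics/w8.png

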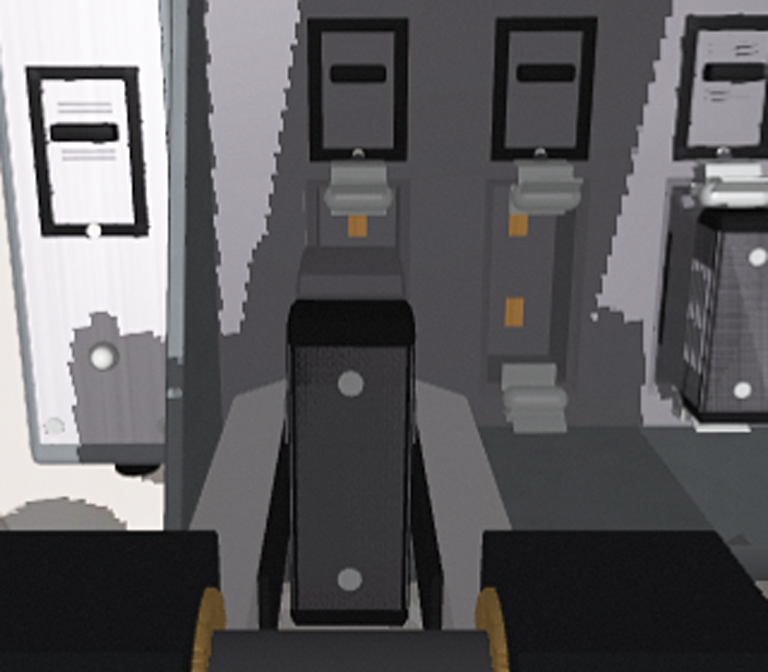

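```bash
python3 - <<'E'
from h import *
f=np.load("w8.npz"); c={k:f[k] for k in("mtx","k1","origin","attitude")}
u=lambda u,v:(u/2.4+170,v/2.4+120)
r=onz(c,[u(358,73),u(545,73),u(736,72)],.056); print(r.round(4), (r[0]+[.0662,-.0104,0]).round(4),onz(c,[u(84,132)],.0705))
v=r[2]-r[0];print(np.degrees(np.arctan2(-v[0],v[1])))
go([*(r[0]+[.0662,-.0104,0])[:2],.14],82)
E
```

```text
[[ 0.6122 -0.0385  0.056 ]
 [ 0.6199  0.0141  0.056 ]
 [ 0.6275  0.0676  0.056 ]] [ 0.6784 -0.0489  0.056 ] [[ 0.61652574 -0.114847    0.0705    ]]
-8.174156057810269
t 26.25 pos [ 0.6782 -0.0498  0.1489] shift [0.0019 0.0001 0.0179] turn [ 0.0017 -0.     -0.001 ] rows>= 0.18
```

```bash
python3 -m inch '[[[0.002,0.0005,0.035],[0,0,-0.001]],[[0,0,0.035],[0,0,0]],[[0,0,0.02],[0,0,0]],[[0,0,0.01],[0,0,0]],[[0,0,0.01],[0,0,0]],[[0,0,0.01],[0,0,0]],[[0,0,0],[0,0,0]]]' 0;  python3 -m inch '[[[0,0,0.01],[0,0,0]],[[0,0,0.01],[0,0,0]],[[0,0,0.01],[0,0,0]],[[0,0,0],[0,0,0]]]' 0;  python3 -c "
from h import *
go([.6784,-.0489,.0555],82)"
```

```text
t: 26.95
position: [0.6778, -0.0487, 0.0868]
ee_rot: [3.139, 0.0, 1.431]
contact_force: [-0.0, -0.6, -3.2]
opening: 0.0218
t: 27.35
position: [0.6776, -0.0486, 0.0715]
ee_rot: [3.139, 0.0, 1.431]
contact_force: [0.2, -0.9, -5.7]
opening: 0.0219
t 27.35 pos [ 0.6776 -0.0486  0.0715] shift [-0.0003  0.0016  0.0319] turn [ 0.0007  0.0001 -0.    ] rows>= 0.32
```

Same pattern as the first pack. Push it home, release, retract and check.

```bash
python3 -m inch '[[[0,0,0.01],[0,0,0]],[[0,0,0.01],[0,0,0]],[[0,0,0.011],[0,0,0]],[[0,0,0.001],[0,0,0]],[[0,0,0],[0,0,0]]]' 0;python3 -m inch '[[[0,0,0],[0,0,0]],[[0,0,0],[0,0,0]],[[0,0,0],[0,0,0]]]' 0.55;  python3 -m inch '[[[0,0,-0.04],[0,0,0]],[[0,0,-0.08],[0,0,0]],[[0,0,-0.1],[0,0,0]],[[0,0,-0.1],[0,0,0]],[[0,0,0],[0,0,0]],[[0,0,0],[0,0,0]]]' 0; python3 -c "
from h import *
p,d,c=grab('wrist'); np.savez('w9.npz',p=p,d=d,**c)
P=cloud(c,d)
for x,y in((.6926,.0594),(.6776,-.0480)):
    m=(abs(P[...,0]-x)<.035)&(abs(P[...,1]-y)<.014)&(P[...,2]<.13)&(P[...,2]>.078); Q=P[m]; r=cv2.minAreaRect((Q[:,:2]*1000).astype(np.float32)); print(len(Q),np.nanpercentile(Q[:,2],[5,25,50,75,95]).round(4),r)
go([.6776,-.0480,.095],82)"
```

```text
t: 27.85
position: [0.6779, -0.0486, 0.0558]
ee_rot: [3.139, 0.0, 1.431]
contact_force: [0.5, 0.0, -2.3]
opening: 0.0216
t: 28.15
position: [0.6781, -0.0486, 0.0563]
ee_rot: [3.138, 0.0, 1.431]
contact_force: [0.4, 0.4, -0.5]
opening: 0.0421
t: 28.75
position: [0.6779, -0.0485, 0.2173]
ee_rot: [3.136, -0.001, 1.431]
contact_force: [-0.0, 0.8, -0.6]
opening: 0.002
1942 [0.0824 0.0838 0.0843 0.0848 0.0856] ((691.9876708984375, 57.23017120361328), (23.672107696533203, 60.86448287963867), 81.7519302368164)
1898 [0.0828 0.0839 0.0844 0.0849 0.0856] ((677.389892578125, -48.982398986816406), (22.68377113342285, 60.50629806518555), 81.54552459716797)
t 28.8 pos [ 0.6773 -0.0483  0.2159] shift [ 0.0007 -0.0003  0.2418] turn [ 0.001  -0.0001  0.0001] rows>= 2.42
```

Both tops are level at 0.0844. I'll press this one with the closed fingers to confirm that it is seated.

```bash
python3 -m inch '[[[0,0,0.09],[0,0,0]],[[0,0,0.09],[0,0,0]],[[0,0,0.06],[0,0,0]],[[0,0,0.014],[0,0,0]],[[0,0,0],[0,0,0]]]' 0; python3 -m inch '[[[0,0,0.006],[0,0,0]],[[0,0,0.006],[0,0,0]],[[0,0,0],[0,0,0]],[[0,0,0],[0,0,0]]]' 0;  python3 -c "
from h import *
go([.601,-.037,.053],82)"
```

```text
t: 29.3
position: [0.6769, -0.0487, 0.0876]
ee_rot: [3.142, 0.001, 1.431]
contact_force: [-0.4, 0.2, -0.0]
opening: 0.0005
t: 29.7
position: [0.6784, -0.0488, 0.0852]
ee_rot: [3.137, -0.001, 1.431]
contact_force: [-10.9, 1.6, 27.3]
opening: 0.0005
t 29.7 pos [ 0.6784 -0.0488  0.0852] shift [ 0.0017 -0.1569  0.0638] turn [ 0.0014 -0.0002 -0.    ] rows>= 1.69
```

It stopped dead at 0.0852 under 27 N, so it is home. Next are the bay switches, starting with bay 3.

```bash
python3 -m inch '[[[0,0,-0.03],[0,0,0]],[[0,0,-0.06],[0,0,0]],[[0,-0.06,0],[0,0,0]],[[0,-0.07,0],[0,0,0]],[[0.001,-0.034,0],[0,0,0]],[[0,0,0.06],[0,0,0]],[[0,0,0],[0,0,0]],[[0,0,0],[0,0,0]]]' 0;   python3 -c "
from h import *
go([.5978,-.0365,.0525],82)"
```

```text
t: 30.5
position: [0.5969, -0.0369, 0.0984]
ee_rot: [3.139, 0.0, 1.431]
contact_force: [-0.2, -0.2, 0.2]
opening: 0.0003
t 30.5 pos [ 0.5969 -0.0369  0.0984] shift [0.001  0.0014 0.0917] turn [ 0.0009  0.0001 -0.    ] rows>= 0.92
```

```bash
python3 -m inch '[[[0.001,0.001,0.04],[0,0,0]],[[0,0,0.03],[0,0,0]],[[0,0,0.013],[0,0,0]],[[0,0,0.007],[0,0,0]],[[0,0,0],[0,0,0]],[[0,0,0],[0,0,0]]]' 0; python3 -m inch '[[[0,0.008,0],[0,0,0]],[[0,0.008,0],[0,0,0]],[[0,0.008,0],[0,0,0]],[[0,0.004,0],[0,0,0]],[[0,0.002,0],[0,0,0]],[[0,0,0],[0,0,0]],[[0,0,0],[0,0,0]]]' 0;  python3 -c "
from h import *
go([.5978,-.0365,.0525],82)"
```

```text
t: 31.1
position: [0.5978, -0.0364, 0.0534]
ee_rot: [3.138, 0.0, 1.431]
contact_force: [-0.0, -0.3, 0.5]
opening: 0.0003
t: 31.8
position: [0.611, -0.0381, 0.0528]
ee_rot: [-3.142, -0.0, 1.431]
contact_force: [-12.8, 2.2, 9.6]
opening: 0.0003
t 31.8 pos [ 0.611  -0.0381  0.0528] shift [-0.0005 -0.0265  0.0007] turn [-0.     -0.0001  0.0001] rows>= 0.27
```

```bash
python3 -m inch '[[[0,-0.012,0],[0,0,0]],[[0,-0.015,-0.05],[0,0,0]],[[0,0,-0.05],[0,0,0]],[[0.072,0,0],[0,0,0]],[[0.072,0,0],[0,0,0]],[[0.072,0,0],[0,0,0]],[[0,0,0.04],[0,0,0]],[[0,0,0],[0,0,0]],[[0,0,0],[0,0,0]]]' 0;   python3 -c "
from h import *
go([.6131,.0699,.0525],82)"
```

```text
t: 32.7
position: [0.6139, 0.0695, 0.0831]
ee_rot: [3.138, 0.001, 1.43]
contact_force: [0.6, 0.8, -0.1]
opening: 0.0006
t 32.7 pos [0.6139 0.0695 0.0831] shift [ 0.0006 -0.0018  0.0612] turn [ 0.001   0.0002 -0.0003] rows>= 0.61
```

```bash
python3 -m inch '[[[0,-0.002,0.03],[0,0,0]],[[0,0,0.02],[0,0,0]],[[0,0,0.01],[0,0,0]],[[0,0,0],[0,0,0]],[[0,0,0],[0,0,0]]]' 0; python3 -m inch '[[[0,0.008,0],[0,0,0]],[[0,0.008,0],[0,0,0]],[[0,0.008,0],[0,0,0]],[[0,0.004,0],[0,0,0]],[[0,0.002,0],[0,0,0]],[[0,0,0],[0,0,0]],[[0,0,0],[0,0,0]]]' 0;  python3 -c "
from h import *
go([.6131,.0699,.0525],82)"
```

```text
t: 33.2
position: [0.6131, 0.0704, 0.0529]
ee_rot: [3.138, 0.0, 1.431]
contact_force: [0.3, 0.6, 0.2]
opening: 0.0001
t: 33.9
position: [0.6261, 0.0689, 0.0528]
ee_rot: [-3.141, -0.0, 1.431]
contact_force: [-16.2, 1.6, 11.6]
opening: 0.0004
t 33.9 pos [0.6261 0.0689 0.0528] shift [-0.0015 -0.026   0.0005] turn [-0.0003 -0.      0.0001] rows>= 0.26
```

Back off, go up to above pack 1, press it to confirm, then lift and look.

```bash
python3 -m inch '[[[0,-0.012,0],[0,0,0]],[[0,-0.01,-0.05],[0,0,0]],[[0,0,-0.06],[0,0,0]],[[0,0.06,0],[0,0,0]],[[-0.006,0.065,0],[0,0,0]],[[0,0.055,0.02],[0,0,0]],[[0,0,0.023],[0,0,0]],[[0,0,0],[0,0,0]]]' 0; python3 -m inch '[[[0,0,0.006],[0,0,0]],[[0,0,0.005],[0,0,0]],[[0,0,0],[0,0,0]],[[0,0,0],[0,0,0]]]' 0; python3 -m inch '[[[0,0,-0.03],[0,0,0]],[[-0.06,0,-0.08],[0,0,0]],[[-0.06,-0.04,-0.1],[0,0,0]],[[0,-0.04,-0.1],[0,0,0]],[[0,0,0],[0,0,0]],[[0,0,0],[0,0,0]]]' 0; python3 -c "
from h import *
p,d,c=grab('wrist'); np.savez('w10.npz',p=p,d=d,**c)
save('w10',cv2.resize(p[80:380,130:510],None,fx=2,fy=2,interpolation=cv2.INTER_CUBIC))
P=cloud(c,d)
for x,y in((.6926,.0594),(.6776,-.0480)):
    m=(abs(P[...,0]-x)<.035)&(abs(P[...,1]-y)<.014)&(P[...,2]<.13)&(P[...,2]>.078); Q=P[m]; print(len(Q),np.nanpercentile(Q[:,2],[5,50,95]).round(4))
"
```

```text
t: 34.7
position: [0.7066, 0.0539, 0.0861]
ee_rot: [3.137, 0.001, 1.431]
contact_force: [-0.7, 0.4, -0.1]
opening: 0.0003
t: 35.1
position: [0.7071, 0.0543, 0.0851]
ee_rot: [3.134, -0.001, 1.431]
contact_force: [-8.0, -2.2, 38.5]
opening: 0.0007
t: 35.7
position: [0.663, 0.0063, 0.2242]
ee_rot: [3.137, -0.001, 1.432]
contact_force: [-0.3, -0.4, -1.1]
opening: 0.0001
1721 [0.0826 0.0844 0.0856]
1767 [0.0823 0.0844 0.0857]
```

View pics/w10.png

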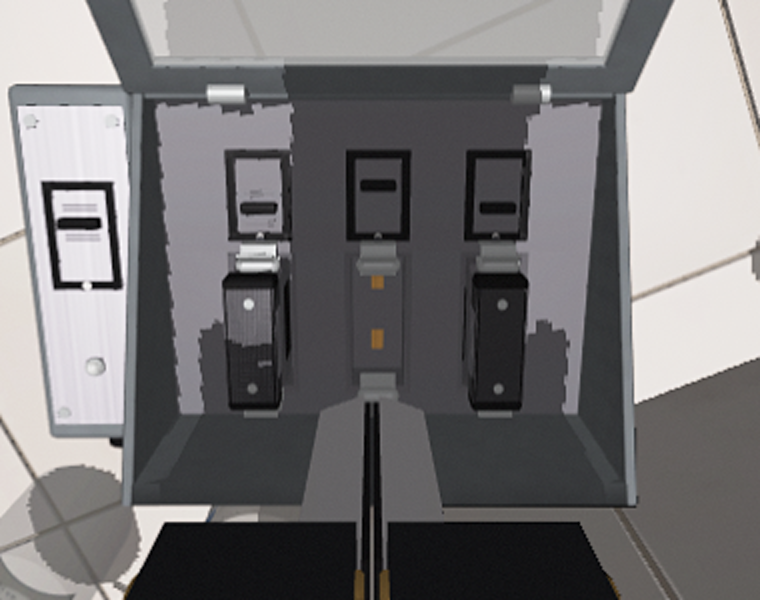

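Bays 1 and 3 are on (ridges at (258,208) and (497,208)). Bay 2 is off (378,185) and the main switch is off (79,223). I'll check the door angle, then push the door shut.

```bash
python3 - <<'E'
from h import *
p,d,c=grab("side"); np.savez("s1.npz",p=p,d=d)
X,Y=cabdir(); H=np.array([.58,.02,.07])
f=np.load("w10.npz"); cw={k:f[k] for k in("mtx","k1","origin","attitude")}
for P in (cloud(cw,f["d"]),cloud(c,d)):
    Q=P.reshape(-1,3); Q=Q[~np.isnan(Q[:,0])]-H; q=np.c_[Q@X,Q@Y,Q[:,2]]
    m=(abs(q[:,1])>.094)&(abs(q[:,1])<.108)&(q[:,2]>.02)&(q[:,2]<.16)&(q[:,0]<.0)&(q[:,0]>-.16)
    if m.sum()>20: 
        l=cv2.fitLine(q[m][:,[0,2]].astype(np.float32),cv2.DIST_HUBER,0,.01,.01).ravel(); print(m.sum(),"door line deg",np.degrees(np.arctan2(l[1],l[0]))%180,"max z",q[m][:,2].max()+.07,"min x",q[m][:,0].min())
go([.43,.09,.33],82)
E
```

```text
3424 door line deg 130.29317 max z 0.14991893713433024 min x -0.06804366699342926
331 door line deg 130.43942 max z 0.19677621688000835 min x -0.11457975641028219
t 35.8 pos [0.6626 0.0063 0.222 ] shift [ 0.1014 -0.4835 -0.2168] turn [0.0006 0.     0.0002] rows>= 5.4
```

The door measures 110°, which is 1.92 rad, so it is on its stop. I'll go over it to the robot side.

```bash
python3 -m inch '[[[0,0,-0.1],[0,0,0]],[[0.017,-0.04,-0.08],[0,0,0]],[[0.017,-0.07,-0.037],[0,0,0]],[[0.017,-0.08,0],[0,0,0]],[[0.017,-0.09,0],[0,0,0]],[[0.017,-0.09,0],[0,0,0]],[[0.016,-0.08,0],[0,0,0]],[[0,-0.034,0],[0,0,0]],[[0,0,0],[0,0,0]]]' 0;   python3 -c "
from h import *
go([.43,.09,.185],82)"
```

```text
t: 36.7
position: [0.4283, 0.0904, 0.3302]
ee_rot: [3.14, -0.0, 1.434]
contact_force: [0.4, 0.0, 0.8]
opening: 0.0006
t 36.7 pos [0.4283 0.0904 0.3302] shift [-0.0004  0.0029  0.2904] turn [ 0.0007 -0.0001  0.0009] rows>= 2.9
```

```bash
python3 -m inch '[[[0,0,0.08],[0,0,0]],[[0,0,0.08],[0,0,0]],[[0,0,0.08],[0,0,0]],[[0,0,0.05],[0,0,0]],[[0,0,0],[0,0,0]]]' 0; python3 -m inch '[[[0,0.04,0],[0,0,0]],[[0,0.03,0],[0,0,0]],[[0,0.03,0],[0,0,0]],[[0,0.03,0],[0,0,0]],[[0,0.03,0],[0,0,0]]]' 0;   python3 -m inch '[[[0,0.03,0],[0,0,0]],[[0,0.03,0],[0,0,0]],[[0,0.03,0],[0,0,0]]]' 0;python3 -c "
from h import *
X,Y=cabdir(); s=ctrl.state(); print((s['position']-[.58,.02,.07])@X)"
```

```text
t: 37.2
position: [0.4292, 0.0884, 0.1826]
ee_rot: [-3.14, 0.005, 1.431]
contact_force: [-0.8, -0.1, -0.4]
opening: 0.0005
t: 37.7
position: [0.5108, 0.0783, 0.187]
ee_rot: [3.139, 0.0, 1.432]
contact_force: [-4.0, 1.1, 2.7]
opening: 0.0005
t: 38.0
position: [0.5555, 0.072, 0.1872]
ee_rot: [3.138, 0.0, 1.432]
contact_force: [-2.3, 0.4, 1.7]
opening: 0.0006
-0.03161336288313426
```

```bash
python3 -m inch '[[[0,0.03,0],[0,0,0]],[[0,0.03,0],[0,0,0]],[[0,0.03,0],[0,0,0]],[[0,0.03,0],[0,0,0]],[[0,0.03,0],[0,0,0]],[[0,0.03,0],[0,0,0]],[[0,0,0],[0,0,0]]]' 0;python3 -c "
from h import *
X,Y=cabdir(); s=ctrl.state(); print((s['position']-[.58,.02,.07])@X)"
```

```text
t: 38.7
position: [0.645, 0.059, 0.187]
ee_rot: [3.138, 0.001, 1.431]
contact_force: [-0.2, 0.1, 0.4]
opening: 0.0006
0.05879739355893243
```

```bash
python3 -m inch '[[[0,0,-0.05],[0,0,0]],[[-0.05,0,-0.08],[0,0,0]],[[-0.09,0,0],[0,0,0]],[[-0.09,0,0],[0,0,0]],[[-0.09,0,0],[0,0,0]],[[0,0,0],[0,0,0]],[[0,0,0],[0,0,0]],[[0,0,0],[0,0,0]],[[0,0,0],[0,0,0]],[[0,0,0],[0,0,0]]]' 0;python3 - <<'E'
from h import *
p,d,c=grab("wrist"); np.savez("w11.npz",p=p,d=d,**c); save("w11",p)
X,Y=cabdir(); H=np.array([.58,.02,.07]); P=cloud(c,d); Q=P.reshape(-1,3); Q=Q[~np.isnan(Q[:,0])]-H; q=np.c_[Q@X,Q@Y,Q[:,2]]
for lo,hi in((-.10,-.094),(.094,.10)):
    m=(q[:,1]>lo)&(q[:,1]<hi)&(q[:,0]>.01)&(q[:,0]<.155)&(q[:,2]>-.003)&(q[:,2]<.2)
    if m.sum()>20:
        l=cv2.fitLine(q[m][:,[0,2]].astype(np.float32),cv2.DIST_HUBER,0,.01,.01).ravel(); print(m.sum(),"deg",np.degrees(np.arctan2(l[1],l[0])))
go([.6429,-.1192,.10],82)
E
```

```text
t: 39.7
position: [0.6212, -0.0978, 0.2514]
ee_rot: [3.139, -0.0, 1.433]
contact_force: [0.6, 0.0, -0.5]
opening: 0.0006
804 deg 20.452742
1221 deg 20.217566
t 39.75 pos [ 0.6212 -0.0981  0.2514] shift [-0.0359  0.0479  0.3029] turn [0.001  0.     0.0004] rows>= 3.09
```

View pics/w11.png

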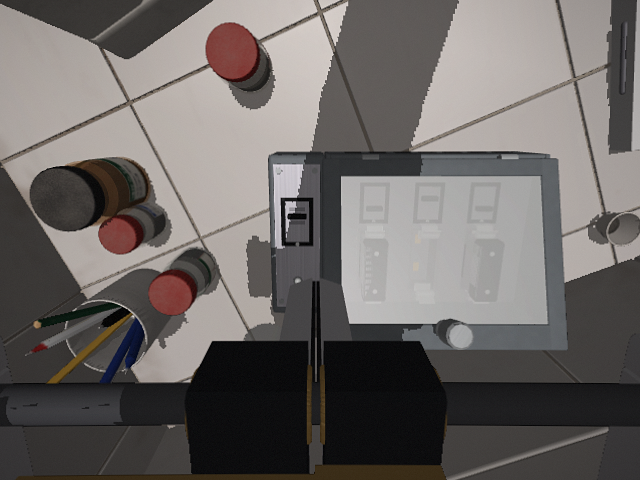

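The door is shut: it fits 20.3° against 20°. The main switch still reads off, with its ridge at (297,216). Last step is to slide it on.

```bash
python3 -c "
from h import *
go([.6015,-.1142,.0665],82)";  python3 -m inch '[[[-0.0265,-0.034,0.06],[0,0,0]],[[0,0,0.08],[0,0,0]],[[0,0,0.08],[0,0,0]],[[0,0,0.07],[0,0,0]],[[0,0,0.03],[0,0,0]],[[0,0,0],[0,0,0]],[[0,0,0],[0,0,0]]]' 0;python3 -c "
from h import *
go([.6015,-.1142,.0665],82)"
```

```text
t 39.75 pos [ 0.6212 -0.0981  0.2514] shift [-0.0374 -0.0357  0.3697] turn [0.001  0.     0.0004] rows>= 3.73
t: 40.45
position: [0.6036, -0.11, 0.0927]
ee_rot: [3.137, 0.0, 1.431]
contact_force: [0.5, -0.3, -0.3]
opening: 0.0006
t 40.45 pos [ 0.6036 -0.11    0.0927] shift [-0.0089 -0.0033  0.0525] turn [0.0014 0.0001 0.0001] rows>= 0.53
```

```bash
python3 -m inch '[[[-0.009,-0.0035,0.02],[0,0,0]],[[0,0,0.02],[0,0,0]],[[0,0,0.012],[0,0,0]],[[0,0,0],[0,0,0]],[[0,0,0],[0,0,0]]]' 0;python3 -m inch '[[[0,0.008,0],[0,0,0]],[[0,0.008,0],[0,0,0]],[[0,0.008,0],[0,0,0]],[[0,0.008,0],[0,0,0]],[[0,0.004,0],[0,0,0]],[[0,0,0],[0,0,0]],[[0,0,0],[0,0,0]]]' 0
```

```text
t: 40.95
position: [0.6006, -0.1141, 0.0652]
ee_rot: [3.139, 0.0, 1.431]
contact_force: [-0.8, 0.0, -0.1]
opening: 0.0006
t: 41.65
position: [0.617, -0.1163, 0.0651]
ee_rot: [-3.141, -0.0, 1.431]
contact_force: [-13.1, 3.4, 9.5]
opening: 0.0005
```

```bash
python3 -m inch '[[[0,-0.012,0],[0,0,0]],[[0,-0.012,-0.05],[0,0,0]],[[0,0,-0.1],[0,0,0]],[[0,0,-0.1],[0,0,0]],[[0.03,-0.03,-0.1],[0,0,0]],[[0,-0.03,-0.05],[0,0,0]],[[0,0,0],[0,0,0]],[[0,0,0],[0,0,0]],[[0,0,0],[0,0,0]]]' 0;python3 - <<'E'
from h import *
p,d,c=grab("wrist"); save("w12",cv2.resize(p[150:450,190:590],None,fx=2,fy=2))
X,Y=cabdir(); H=np.array([.58,.02,.07]); P=cloud(c,d); Q=P.reshape(-1,3); Q=Q[~np.isnan(Q[:,0])]-H; q=np.c_[Q@X,Q@Y,Q[:,2]]
for lo,hi in((-.10,-.094),(.094,.10)):
    m=(q[:,1]>lo)&(q[:,1]<hi)&(q[:,0]>.01)&(q[:,0]<.155)&(q[:,2]>-.003)&(q[:,2]<.2)
    if m.sum()>20:
        l=cv2.fitLine(q[m][:,[0,2]].astype(np.float32),cv2.DIST_HUBER,0,.01,.01).ravel(); print(m.sum(),"deg",np.degrees(np.arctan2(l[1],l[0])))
E
```

```text
t: 42.55
position: [0.5793, -0.097, 0.2603]
ee_rot: [3.14, 0.0, 1.431]
contact_force: [-0.2, 0.1, -1.1]
opening: 0.0005
420 deg 20.176535
1090 deg 20.264715
```

View pics/w12.png

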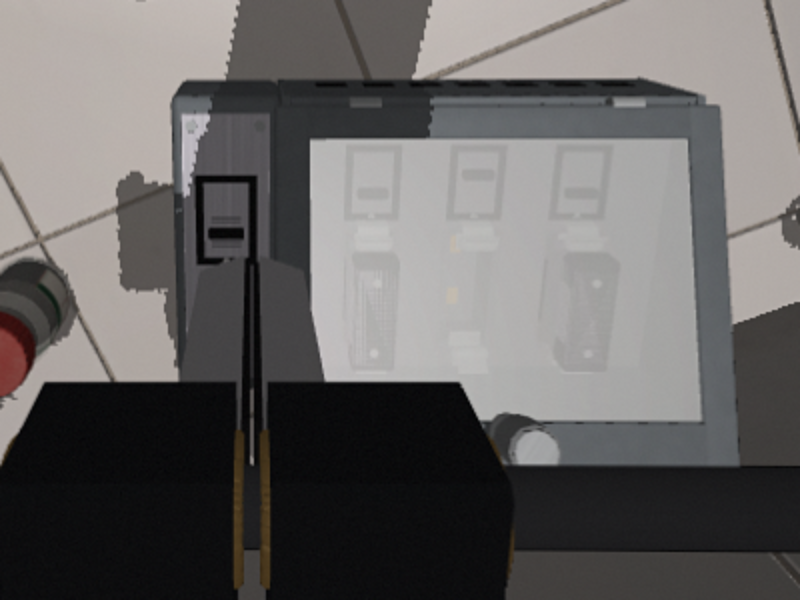

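The main switch is on, with its ridge at the white-dot end (226,233). Bays 1 and 3 are on, bay 2 is off, the door is shut and the arm is clear, so I'm handing in.

```bash
python3 -c "
from h import *
print(ctrl.job_done())"
```

```text
the job is handed in; nothing more can be done
None
```

The job is done and handed in at about 43 s of the 210 s limit. I slid the main switch off, swung the door open by its knob onto its stop, and pushed the two packs into bays 1 and 3. Then I switched those two bays on, pushed the door over until it fell shut, and slid the main switch on again.

**Last checks:**
- **Packs:** both tops stood at about 84.4 mm, against 85 mm expected. Each stopped dead when I pressed on it (27 N and 38 N).
- **Switches:** in the final picture, bays 1 and 3 and the main switch are on, and bay 2 is off with its bay empty.
- **Door:** it measured about 110° on its stop while open, and 20.2° shut against the nominal 20°.
- **Rest of the bench:** the arm never went near the crucible, bottle or timer. I did not re-measure where they stand at the end.

While I pushed the packs in, the wrist force did not show the expected 9 N of resistance. That is why I pressed on each pack as an extra test. No check failed.

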